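# Fetch the battery pack from behind the row and put the row back

## Task

Clear the spray can, the blue dummy load and the yellow handheld radio off the parts stand and stand all three upright on the green side mat. Then take the orange battery pack from behind where they stood and set it flat and square in the charger's well. Finally put the three back upright on the stand, each centred on the mark of its own colour; tip nothing over and leave the solder reel where it is.

Things in the scene. Friction and masses are not known exactly. Their poses are not given: they have to be found in the camera images.
- spray_can: Red spray can with a white cap, upright: body 42 mm diameter and 92 mm high, then a 32 mm cap to 112 mm in all; 0.15 to 0.31 kg. Origin at the centre of its underside, z up. At the start it stands on the red mark.
- dummy_load: Blue cylinder with dark rings (an RF dummy load), upright: 42 mm diameter, 98 mm high, with a 16 mm brass connector on top to 112 mm; 0.2 to 0.4 kg. Origin at the centre of its underside, z up. At the start it stands on the blue mark.
- handheld: Yellow handheld radio standing upright: body 30 mm (x) by 46 mm (y) by 98 mm high, a 10 mm black stub aerial at y = +14 mm on top reaching 116 mm, and a small knob; 0.17 to 0.33 kg. Origin at the centre of its underside, z up. At the start it stands on the yellow mark.
- battery: Orange battery pack, a block 32 mm (x) by 56 mm (y) by 52 mm high with a black panel and brass contacts on top; 0.13 to 0.25 kg. Origin at the centre of its underside, z up. It stands on the grey parts stand's floor (6 mm above the table), behind the middle of the row of three tall things (centres 58 mm apart in x), too close for a finger between.
- red_mark: Red square plate, 68 mm (x) by 60 mm (y), 2 mm thick, fixed on the front of the grey parts stand: place of the spray can. Origin at the centre of its underside (6 mm above the table), its top 8 mm above the table. x points from the front to the back of the stand, y along the row of marks; the three marks stand side by side, 66 mm apart, in an order that changes.
- blue_mark: Blue square plate: place of the dummy load. Same size and axes as the red mark. The stand that carries the marks has a floor of 175 mm (x) by 222 mm (y), 50 mm high cheeks along its rear half, 108 mm either side of its middle, and a 22 mm high back edge 134 mm behind the row of marks.
- yellow_mark: Yellow square plate: place of the handheld radio. Same size and axes as the red mark.
- side_mat: Green side mat, 150 mm (x) by 230 mm (y), 3 mm thick, fixed flat on the table, empty at the start. Origin at the centre of its underside.
- charger: Black charger with a grey-rimmed rectangular well, fixed on the table. The well is 50 mm (x) by 74 mm (y), its floor 10 mm and its rim 16 mm above the table; the rim is 66 mm by 90 mm outside. A 16 mm high black front part with two lamps lies on its -x side, out to 65 mm from the origin. Origin on the table under the centre of the well.
- solder_reel: White reel of silvery solder, lying flat, 40 mm diameter, 30 mm high, loose, on the parts stand behind the row, near its +y end, about 80 mm from the battery pack. A bystander: to be left alone. Origin at the centre of its underside.

How it is judged:
By the outcome, as a careful person would: the job done as asked, in the order asked, and still so for the second after the job is handed in, with the robot touching nothing.
It also fails if it takes over 144 s, if anything falls off the work surface, if the arm or the gripper's body presses on something with over 40 N, if the wrist force passes 120 N, or if a joint passes its speed limit or range.

## Robot

A 6-joint arm with a two-finger parallel gripper is mounted at the origin on the work surface. World frame = base frame: x ahead of the robot, y to its left, z up, the work surface at z = 0. Lengths are in mm, angles in rad, forces in N, time in s.
With the tool pointing down it reaches from about 350 to 975 mm from the base axis. Payload 7.1 kg.
Tool frame: the origin (TCP) lies on the mounting face of the last link; the fingertips stand 182 mm ahead of it and the grasp point (between the pads) lies 163 mm ahead of it (ctrl.tcp_to_tips is the distance from the TCP to the fingertips, in mm); z points along the fingers, y is the direction in which the jaws open and shut (so a half turn about z gives the same grasp; the last joint's range is limited). The gripper opens to 88 mm and grips with 3 to 60 N. Pads are 20 mm wide; open, the fingers measure 115 mm over their backs; the gripper's body (75 mm by 178 mm) begins 61 mm behind the grasp point.
Start: joints at [1.141, 0.423, 1.63, -0, 1.089, -0.019], TCP at [249.557, 572.999, 404.675] pointing down, gripper open.
Joint ranges: [-3, 3], [-0.9, 2.11], [0.09, 2.58], [-1.31, 4.45], [0.11, 2.69], [-2.54, 2.54]. Speed limits (rad/s): [2.39, 2.39, 3.01, 3.14, 3.14, 3.14].

## Interface

Orientations are given as a rotation vector (axis times angle).
In Python, from workcell import ctrl gives the robot as it stands. The module is installed in compiled form; this text tells all that it offers.
- The arm moves only by the tool send_rows, never from a script. Its argument "commands" is a list of rows, each an object with "translation": the shift along the world's x, y, z normalised to -1 to 1, where 1 is 0.1 m, a list of three; "twist": the turn, a rotation vector about the world's x, y, z normalised to -1 to 1, where 1 is 0.5 rad, a list of three. A call has exactly 10 rows; each row is the pose to reach, as a shift and turn from the pose commanded when the call began; what a row does not reach only later rows make up. A row lasts 1/10 s, in which the tool goes at most 50 mm and 8.59 degrees, less where a joint would pass 70% of its speed; a pose out of reach is approached as far as the arm can. A call with a number of a shift or a turn outside -1 to 1 is refused whole. A call with a gripper value outside its range is refused whole. "grip" is the closure, from -1 (fully open) to 1 (shut), set as the call begins (left out, the last holds). The fingers move at their own pace and stop on an object; the grip force is fixed at half the most. Time passes only in rows, so rows that repeat a pose let the fingers close, or fill a call up. It gives the time, the measured TCP pose, the force and the opening at its end, in the units of the state.
- ctrl.get_obs(): the state, without advancing time (a new reading comes with each control period).
- ctrl.get_image(name): name is "scene" or "top" or "wrist"; returns a dict with "img" (480x640x3 uint8, red, green, blue), "intrinsics" (3x3 intrinsics, pixels), "cam_to_world" (4x4, takes a point from camera to world coordinates). Camera axes: x right, y down, z forward; pixel columns grow to the right and rows downward; lengths in mm; the calibration is good to about 2 mm. A picture is of the moment at which its call begins. There is no depth.
- ctrl.close_job(): hands the job in, once; it reports no verdict.
The state is a dict: "t": time; "qpos": joint angles; "qvel": joint speeds; "joint_torque": joint torques, N m; "ee_pos": TCP position; "orientation": TCP orientation; "ft_force": force on the tool from outside, world axes, zero at the start; "moment": the same for the moment, N m; "width": finger opening in mm.
Only numpy, scipy, OpenCV 4.12 (cv2) and the standard library are available. Lean on these libraries where they do the work, as an engineer would, in place of code of your own. Each camera call takes 0.05 s, during which the arm holds its last target. There are 200 camera calls.

## Working session

There is one attempt and no reset: what is moved stays moved. The work goes in short steps, Python scripts to look and compute and a tool call to move; the robot and the scene stay as the last step left them, time stands still between calls to the robot, and variables do not carry over. Pictures are saved under pics/ and viewed, about 12 in all and at most 16, crops included, and the job is handed in when it is done.

Besides the shell and the picture viewer there is one more tool, called after ">>>" as name([rows], argument=value, ...), one row to a line, values as JSON. send_rows: Moves the arm, as the interface text tells. Its arguments: {"type":"object","properties":{"commands":{"type":"array","items":{"type":"object","properties":{"translation":{"type":"array","items":{"type":"number"}},"twist":{"type":"array","items":{"type":"number"}}}}},"grip":{"type":"number"}},"required":["commands"]}

```bash
mkdir -p pics
cat > h.py <<'E'
import numpy as np, cv2
from workcell import ctrl
def shot(name,fn,crop=None,scale=1):
    d=ctrl.get_image(name); im=d["img"][:,:,::-1]
    np.savez(f"pics/{fn}.npz",K=d["intrinsics"],T=d["cam_to_world"])
    if crop: im=im[crop[1]:crop[3],crop[0]:crop[2]]
    if scale!=1: im=cv2.resize(np.ascontiguousarray(im),None,fx=scale,fy=scale,interpolation=cv2.INTER_CUBIC)
    cv2.imwrite(f"pics/{fn}.png",im)
def p2w(fn,u,v,z):
    c=np.load(f"pics/{fn}.npz");K,T=c["K"],c["T"]
    r=T[:3,:3]@np.linalg.solve(K,[u,v,1]);o=T[:3,3]
    return o+r*(z-o[2])/r[2]
def w2p(fn,p):
    c=np.load(f"pics/{fn}.npz");K,T=c["K"],c["T"]
    q=K@(T[:3,:3].T@(np.array(p)-T[:3,3]));return q[:2]/q[2]
E
python3 - <<'E'
from h import *
o=ctrl.get_obs();print(o,ctrl.tcp_to_tips)
shot("top","top0");shot("scene","scene0")
for n in("top0","scene0"): print(np.load(f"pics/{n}.npz")["T"].round(2))
E
```

```text
{'t': 0.0, 'qpos': array([ 1.14099504e+00,  4.23834773e-01,  1.63068003e+00, -1.40307179e-05,
        1.08857996e+00, -1.89885912e-02]), 'qvel': array([ 0.00118673, -0.00163832,  0.00021034, -0.00039282,  0.00114053,
       -0.00112417]), 'joint_torque': array([ 1.14944443e-03, -5.44612598e+01, -2.73665679e+01,  6.44319411e-02,
        2.28405307e-02, -1.03830710e-04]), 'ee_pos': array([249.45392351, 572.76164663, 403.90918866]), 'orientation': array([-6.40698989e-01, -3.07523658e+00,  2.30446436e-03]), 'ft_force': array([-0.78284204,  0.23781912,  0.26082237]), 'moment': array([0.04195159, 0.00125504, 0.03321692]), 'width': 87.7408271981394} 182.0
[[-3.0000e-02 -9.8000e-01  2.1000e-01  3.3704e+02]
 [-1.0000e+00  3.0000e-02 -1.0000e-02  1.8660e+01]
 [ 1.0000e-02 -2.1000e-01 -9.8000e-01  9.9683e+02]
 [ 0.0000e+00  0.0000e+00  0.0000e+00  1.0000e+00]]
[[ 6.7000e-01  6.3000e-01 -3.8000e-01  9.5556e+02]
 [ 7.4000e-01 -5.7000e-01  3.5000e-01 -3.7865e+02]
 [ 0.0000e+00 -5.2000e-01 -8.5000e-01  9.5458e+02]
 [ 0.0000e+00  0.0000e+00  0.0000e+00  1.0000e+00]]
```

View pics/top0.png

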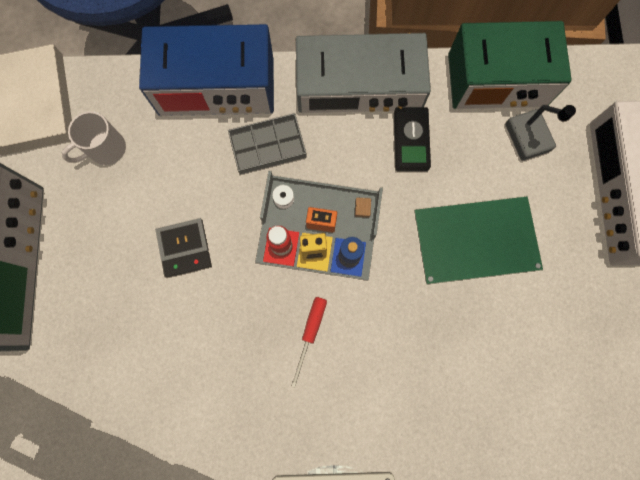

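View pics/scene0.png

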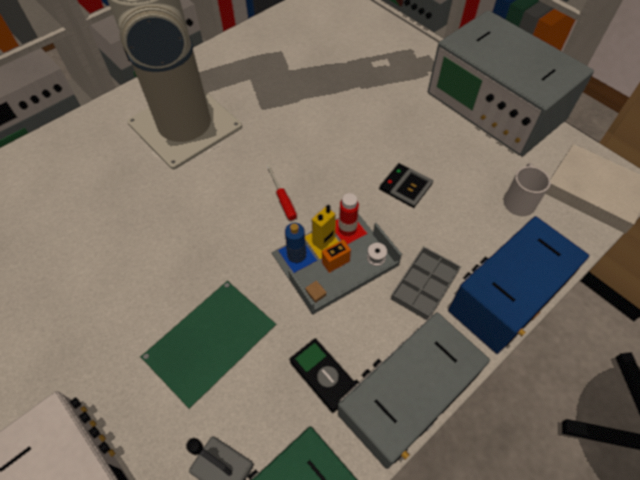

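Top view: stand around (318,228); red, yellow and blue marks run left to right at about (280,248), (314,251) and (350,256). The charger is at (184,247) and the mat at (478,240). Next, enlarged crops.

Run:
```python
import cv2
im=cv2.imread("pics/top0.png")
cv2.imwrite("pics/c1.png",cv2.resize(im[165:285,250:390],None,fx=5,fy=5,interpolation=cv2.INTER_CUBIC))
cv2.imwrite("pics/c2.png",cv2.resize(im[210:285,145:220],None,fx=7,fy=7,interpolation=cv2.INTER_CUBIC))
```

```text
(no output)
```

View pics/c1.png

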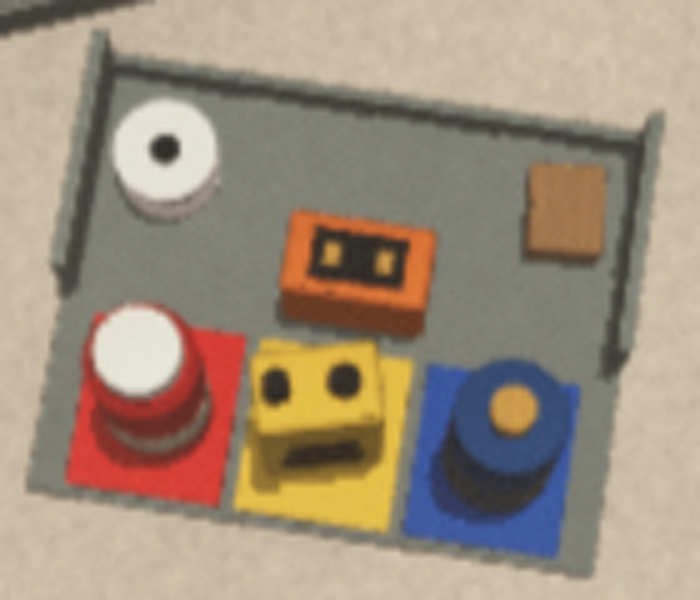

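View pics/c2.png

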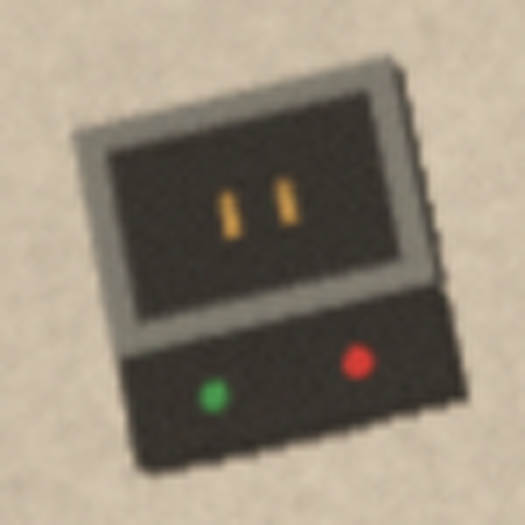

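Run:
```python
from h import *
def c1(x,y,z): return p2w("top0",250+(x+.5)/5-.5,165+(y+.5)/5-.5,z)[:2]
def c2(x,y,z): return p2w("top0",145+(x+.5)/7-.5,210+(y+.5)/7-.5,z)[:2]
def quad(n,P):
    P=np.array(P) # TL TR BR BL ; x axis = up(image), y axis = left
    x=(P[0]+P[1]-P[2]-P[3])/2; y=(P[0]+P[3]-P[1]-P[2])/2
    print(n,P.mean(0).round(1),"x",np.linalg.norm(x).round(1),"y",np.linalg.norm(y).round(1),"yaw",np.degrees(np.arctan2(x[1],x[0])).round(1),np.degrees(np.arctan2(-y[0],y[1])).round(1))
q=lambda n,z,*L:quad(n,[c1(*p,z) for p in L])
q("red",8,(93,313),(245,335),(219,507),(66,487))
q("yel",8,(262,338),(414,358),(389,531),(235,513))
q("blu",8,(428,365),(580,385),(556,557),(403,536))
q("hand",106,(248,353),(378,340),(382,418),(260,434))
q("batt",58,(292,211),(437,229),(424,308),(281,291))
print("can",c1(138,350,120),"load",c1(514,411,120),"reel",c1(166,149,36),"aerial",c1(345,380,124),c1(275,385,124),"cork",c1(567,210,20))
quad("chg",[c2(*p,16) for p in((75,132),(388,58),(440,283),(122,353))])
quad("mat",[p2w("top0",*p,3)[:2] for p in((415,210),(529,198),(541,268),(428,283))])
```

```text
red [523.6  88.5] x 69.0 y 60.0 yaw -9.2 -9.5
yel [512.2  22.9] x 69.3 y 59.9 yaw -9.8 -8.7
blu [500.4 -41.4] x 68.1 y 59.6 yaw -10.2 -9.3
hand [512.1  24.9] x 28.6 y 44.5 yaw 4.3 5.2
batt [569.4   8.6] x 30.9 y 54.3 yaw -9.9 -8.6
can [523.76645815  86.49222603] load [498.84373648 -42.94344505] reel [620.68307919  81.44058779] aerial [510.48826918  15.08858537] [509.36966841  39.20814349] cork [596.59610119 -73.85025197]
chg [542.2 279.9] x 65.1 y 88.2 yaw 13.7 11.8
mat [ 529.1 -299.3] x 144.1 y 226.8 yaw 4.7 5.3
```

>>> send_rows([
  {"translation": [0.04,-0.1,-0.01],"twist": [0,0,-0.04]},
  {"translation": [0.08,-0.2,-0.02],"twist": [0,0,-0.08]},
  {"translation": [0.12,-0.3,-0.03],"twist": [0,0,-0.12]},
  {"translation": [0.16,-0.4,-0.04],"twist": [0,0,-0.16]},
  {"translation": [0.2,-0.5,-0.05],"twist": [0,0,-0.2]},
  {"translation": [0.24,-0.6,-0.06],"twist": [0,0,-0.24]},
  {"translation": [0.28,-0.7,-0.07],"twist": [0,0,-0.28]},
  {"translation": [0.32,-0.8,-0.08],"twist": [0,0,-0.32]},
  {"translation": [0.36,-0.9,-0.09],"twist": [0,0,-0.36]},
  {"translation": [0.4,-1,-0.1],"twist": [0,0,-0.4]},
], grip=-1)

```text
t: 1.1
ee_pos: [289.9, 472.2, 394.6]
orientation: [-0.947, -2.995, -0.0]
ft_force: [0.4, 0.3, 0.2]
width: 87.6
```

>>> send_rows([
  {"translation": [0.04,-0.1,-0.01],"twist": [0,0,-0.04]},
  {"translation": [0.08,-0.2,-0.02],"twist": [0,0,-0.08]},
  {"translation": [0.12,-0.3,-0.03],"twist": [0,0,-0.12]},
  {"translation": [0.16,-0.4,-0.04],"twist": [0,0,-0.16]},
  {"translation": [0.2,-0.5,-0.05],"twist": [0,0,-0.2]},
  {"translation": [0.24,-0.6,-0.06],"twist": [0,0,-0.24]},
  {"translation": [0.28,-0.7,-0.07],"twist": [0,0,-0.28]},
  {"translation": [0.32,-0.8,-0.08],"twist": [0,0,-0.32]},
  {"translation": [0.36,-0.9,-0.09],"twist": [0,0,-0.36]},
  {"translation": [0.4,-1,-0.1],"twist": [0,0,-0.4]},
])

```text
t: 2.1
ee_pos: [329.9, 372.2, 384.6]
orientation: [-1.241, -2.886, 0.0]
ft_force: [-0.8, -0.1, -0.2]
width: 87.8
```

>>> send_rows([
  {"translation": [0.04,-0.1,-0.01],"twist": [0,0,-0.04]},
  {"translation": [0.08,-0.2,-0.02],"twist": [0,0,-0.08]},
  {"translation": [0.12,-0.3,-0.03],"twist": [0,0,-0.12]},
  {"translation": [0.16,-0.4,-0.04],"twist": [0,0,-0.16]},
  {"translation": [0.2,-0.5,-0.05],"twist": [0,0,-0.2]},
  {"translation": [0.24,-0.6,-0.06],"twist": [0,0,-0.24]},
  {"translation": [0.28,-0.7,-0.07],"twist": [0,0,-0.28]},
  {"translation": [0.32,-0.8,-0.08],"twist": [0,0,-0.32]},
  {"translation": [0.36,-0.9,-0.09],"twist": [0,0,-0.36]},
  {"translation": [0.4,-1,-0.1],"twist": [0,0,-0.4]},
])

```text
t: 3.1
ee_pos: [369.9, 272.2, 374.6]
orientation: [1.523, 2.748, -0.0]
ft_force: [-0.2, 0.1, -0.3]
width: 88.0
```

>>> send_rows([
  {"translation": [0.04,-0.1,-0.01],"twist": [0,0,-0.04]},
  {"translation": [0.08,-0.2,-0.02],"twist": [0,0,-0.08]},
  {"translation": [0.12,-0.3,-0.03],"twist": [0,0,-0.12]},
  {"translation": [0.16,-0.4,-0.04],"twist": [0,0,-0.16]},
  {"translation": [0.2,-0.5,-0.05],"twist": [0,0,-0.2]},
  {"translation": [0.24,-0.6,-0.06],"twist": [0,0,-0.24]},
  {"translation": [0.28,-0.7,-0.07],"twist": [0,0,-0.28]},
  {"translation": [0.32,-0.8,-0.08],"twist": [0,0,-0.32]},
  {"translation": [0.36,-0.9,-0.09],"twist": [0,0,-0.36]},
  {"translation": [0.4,-1,-0.1],"twist": [0,0,-0.4]},
])

```text
t: 4.1
ee_pos: [409.9, 172.2, 364.6]
orientation: [-1.79, -2.582, 0.0]
ft_force: [-0.3, -1.1, 0.4]
width: 87.6
```

>>> send_rows([
  {"translation": [0.04,-0.1,-0.01],"twist": [0,0,-0.04]},
  {"translation": [0.08,-0.2,-0.02],"twist": [0,0,-0.08]},
  {"translation": [0.12,-0.3,-0.03],"twist": [0,0,-0.12]},
  {"translation": [0.16,-0.4,-0.04],"twist": [0,0,-0.16]},
  {"translation": [0.2,-0.5,-0.05],"twist": [0,0,-0.2]},
  {"translation": [0.24,-0.6,-0.06],"twist": [0,0,-0.24]},
  {"translation": [0.28,-0.7,-0.07],"twist": [0,0,-0.28]},
  {"translation": [0.32,-0.8,-0.08],"twist": [0,0,-0.32]},
  {"translation": [0.36,-0.9,-0.09],"twist": [0,0,-0.36]},
  {"translation": [0.4,-1,-0.1],"twist": [0,0,-0.4]},
])

```text
t: 5.1
ee_pos: [449.9, 72.2, 354.6]
orientation: [-2.039, -2.39, -0.0]
ft_force: [-0.1, -0.9, -0.1]
width: 87.9
```

>>> send_rows([
  {"translation": [0.04,-0.1,-0.01],"twist": [0,0,-0.04]},
  {"translation": [0.08,-0.2,-0.02],"twist": [0,0,-0.08]},
  {"translation": [0.12,-0.3,-0.03],"twist": [0,0,-0.12]},
  {"translation": [0.16,-0.4,-0.04],"twist": [0,0,-0.16]},
  {"translation": [0.2,-0.5,-0.05],"twist": [0,0,-0.2]},
  {"translation": [0.24,-0.6,-0.06],"twist": [0,0,-0.24]},
  {"translation": [0.28,-0.7,-0.07],"twist": [0,0,-0.28]},
  {"translation": [0.32,-0.8,-0.08],"twist": [0,0,-0.32]},
  {"translation": [0.36,-0.9,-0.09],"twist": [0,0,-0.36]},
  {"translation": [0.4,-1,-0.1],"twist": [0,0,-0.4]},
])

```text
t: 6.1
ee_pos: [489.9, -27.8, 344.6]
orientation: [-2.267, -2.175, 0.0]
ft_force: [-0.1, 0.3, -0.1]
width: 87.8
```

```bash
cat >> h.py <<'E'
from scipy.spatial.transform import Rotation as Ro
def st():
    o=ctrl.get_obs();R=Ro.from_rotvec(o["orientation"]).as_matrix();y=R[:,1]
    print("t",o["t"],"tcp",o["ee_pos"].round(1),"jaw",np.degrees(np.arctan2(y[1],y[0])).round(2),"tilt",R[:2,2].round(4),"q",o["qpos"].round(2),"F",o["ft_force"].round(1),"w",round(float(o["width"]),1))
E
python3 - <<'E'
from h import *
shot("wrist","w1");st();print(np.load("pics/w1.npz")["T"].round(2))
for n,p in dict(load=(499,-43,120),red=(523.6,88.5,8),blu=(500.4,-41.4,8)).items(): print(n,w2p("w1",p))
E
```

```text
t 6.15 tcp [490.4 -28.7 344.6] jaw -2.46 tilt [ 0.0006 -0.0005] q [-0.08  0.32  1.97 -0.    0.86 -0.04] F [ 1.1 -1.1 -0.4] w 87.8
[[ 1.0000e+00 -4.0000e-02 -1.0000e-02  4.9233e+02]
 [-4.0000e-02 -9.6000e-01 -2.6000e-01  4.3320e+01]
 [ 0.0000e+00  2.6000e-01 -9.7000e-01  3.2399e+02]
 [ 0.0000e+00  0.0000e+00  0.0000e+00  1.0000e+00]]
load [337.37624199 295.92989281]
red [357.68829254  78.99679264]
blu [333.06080399 243.0522353 ]
```

View pics/w1.png

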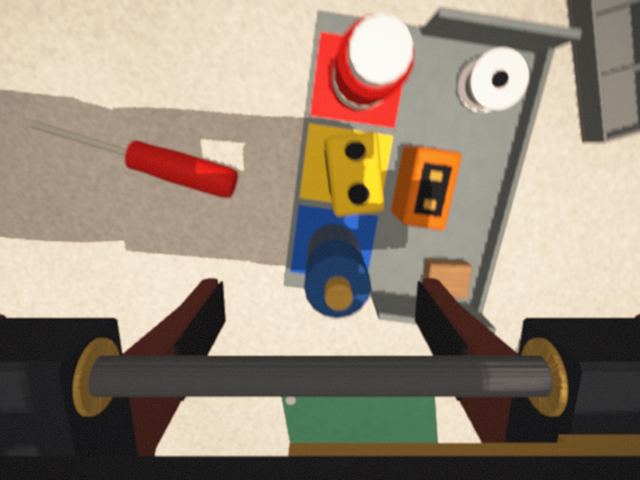

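>>> send_rows([
  {"translation": [0.04,-0.07,0],"twist": [0,0,-0.12]},
  {"translation": [0.09,-0.15,-0.02],"twist": [0,0,-0.25]},
  {"translation": [0.09,-0.15,-0.1],"twist": [0,0,-0.25]},
  {"translation": [0.09,-0.15,-0.25],"twist": [0,0,-0.25]},
  {"translation": [0.09,-0.15,-0.4],"twist": [0,0,-0.25]},
  {"translation": [0.09,-0.15,-0.55],"twist": [0,0,-0.25]},
  {"translation": [0.09,-0.15,-0.7],"twist": [0,0,-0.25]},
  {"translation": [0.09,-0.15,-0.85],"twist": [0,0,-0.25]},
  {"translation": [0.09,-0.15,-0.95],"twist": [0,0,-0.25]},
  {"translation": [0.09,-0.15,-1],"twist": [0,0,-0.25]},
])

```text
t: 7.15
ee_pos: [498.1, -41.8, 243.5]
orientation: [-2.395, -2.031, 0.002]
ft_force: [0.5, 0.1, 0.2]
width: 88.0
```

>>> send_rows([
  {"translation": [0,0,0],"twist": [0,0,0]},
  {"translation": [0,0,0],"twist": [0,0,0]},
  {"translation": [0,0,0],"twist": [0,0,0]},
  {"translation": [0,0,0],"twist": [0,0,0]},
  {"translation": [0,0,0],"twist": [0,0,0]},
  {"translation": [0,0,0],"twist": [0,0,0]},
  {"translation": [0,0,0],"twist": [0,0,0]},
  {"translation": [0,0,0],"twist": [0,0,0]},
  {"translation": [0,0,0.05],"twist": [0,0,0]},
  {"translation": [0,0,0.15],"twist": [0,0,0]},
], grip=1)

```text
t: 8.15
ee_pos: [497.9, -41.9, 259.3]
orientation: [-2.395, -2.03, 0.003]
ft_force: [-0.7, -1.2, -3.2]
width: 41.7
```

Run:
```python
from h import *
st()
```

```text
t 8.15 tcp [497.9 -41.9 259.3] jaw -9.46 tilt [-0.0027  0.0003] q [-0.11  0.47  1.99  0.    0.68  0.06] F [-0.7 -1.2 -3.2] w 41.7
```

>>> send_rows([
  {"translation": [0,-0.05,0.1],"twist": [0,0,0]},
  {"translation": [0,-0.1,0.25],"twist": [0,0,0]},
  {"translation": [0,-0.2,0.4],"twist": [0,0,0]},
  {"translation": [0,-0.3,0.4],"twist": [0,0,0]},
  {"translation": [0,-0.4,0.4],"twist": [0,0,0]},
  {"translation": [0,-0.52,0.4],"twist": [0,0,0]},
  {"translation": [0,-0.64,0.4],"twist": [0,0,0]},
  {"translation": [0,-0.76,0.4],"twist": [0,0,0]},
  {"translation": [0,-0.88,0.4],"twist": [0,0,0]},
  {"translation": [0,-1,0.4],"twist": [0,0,0]},
])

```text
t: 9.15
ee_pos: [498.5, -143.1, 299.4]
orientation: [-2.397, -2.03, 0.0]
ft_force: [0.1, -1.1, -3.2]
width: 41.6
```

>>> send_rows([
  {"translation": [0.02,-0.1,0],"twist": [0,0,0]},
  {"translation": [0.04,-0.2,0],"twist": [0,0,0]},
  {"translation": [0.06,-0.3,0],"twist": [0,0,0]},
  {"translation": [0.08,-0.4,0],"twist": [0,0,0]},
  {"translation": [0.1,-0.5,0],"twist": [0,0,0]},
  {"translation": [0.12,-0.6,0],"twist": [0,0,0]},
  {"translation": [0.14,-0.7,0],"twist": [0,0,0]},
  {"translation": [0.16,-0.8,0],"twist": [0,0,0]},
  {"translation": [0.18,-0.9,0],"twist": [0,0,0]},
  {"translation": [0.2,-1,0],"twist": [0,0,0]},
])

```text
t: 10.15
ee_pos: [518.7, -242.8, 299.6]
orientation: [-2.397, -2.031, 0.0]
ft_force: [0.2, -0.4, -3.2]
width: 41.9
```

>>> send_rows([
  {"translation": [0.02,-0.1,0],"twist": [0,0,0]},
  {"translation": [0.04,-0.2,0],"twist": [0,0,0]},
  {"translation": [0.06,-0.3,0],"twist": [0,0,0]},
  {"translation": [0.08,-0.4,0],"twist": [0,0,0]},
  {"translation": [0.1,-0.5,0],"twist": [0,0,0]},
  {"translation": [0.12,-0.6,-0.04],"twist": [0,0,0]},
  {"translation": [0.14,-0.7,-0.08],"twist": [0,0,0]},
  {"translation": [0.16,-0.8,-0.12],"twist": [0,0,0]},
  {"translation": [0.18,-0.9,-0.16],"twist": [0,0,0]},
  {"translation": [0.18,-1,-0.2],"twist": [0,0,0]},
])

```text
t: 11.15
ee_pos: [536.8, -342.8, 279.1]
orientation: [-2.397, -2.031, -0.0]
ft_force: [-0.2, 0.1, -3.2]
width: 41.8
```

>>> send_rows([
  {"translation": [0,-0.1,0],"twist": [0,0,0]},
  {"translation": [0,-0.2,-0.03],"twist": [0,0,0]},
  {"translation": [0,-0.3,-0.06],"twist": [0,0,0]},
  {"translation": [0,-0.37,-0.1],"twist": [0,0,0]},
  {"translation": [0,-0.37,-0.17],"twist": [0,0,0]},
  {"translation": [0,-0.37,-0.24],"twist": [0,0,0]},
  {"translation": [0,-0.37,-0.31],"twist": [0,0,0]},
  {"translation": [0,-0.37,-0.36],"twist": [0,0,0]},
  {"translation": [0,-0.37,-0.385],"twist": [0,0,0]},
  {"translation": [0,-0.37,-0.395],"twist": [0,0,0]},
])

```text
t: 12.15
ee_pos: [536.5, -378.7, 239.9]
orientation: [-2.396, -2.03, 0.0]
ft_force: [-1.1, 0.6, 3.6]
width: 41.7
```

Run:
```python
from h import *
st()
print(p2w("w1",381,49,120), p2w("w1",339,293,120))
```

```text
t 12.15 tcp [ 536.5 -378.7  239.9] jaw -9.44 tilt [-0.0008  0.0006] q [-0.63  0.67  1.64  0.    0.83 -0.47] F [-1.1  0.6  3.6] w 41.7
[524.09467206  85.59174339 120.        ] [499.98659988 -41.22806978 120.        ]
```

>>> send_rows([
  {"translation": [0,0,0],"twist": [0,0,0]},
  {"translation": [0,0,0],"twist": [0,0,0]},
  {"translation": [0,0,0],"twist": [0,0,0]},
  {"translation": [0,0,0],"twist": [0,0,0]},
  {"translation": [0,0,0],"twist": [0,0,0]},
  {"translation": [0,0,0.1],"twist": [0,0,0]},
  {"translation": [0,0,0.3],"twist": [0,0,0]},
  {"translation": [0,0,0.55],"twist": [0,0,0]},
  {"translation": [0,0,0.8],"twist": [0,0,0]},
  {"translation": [0,0,1],"twist": [0,0,0]},
], grip=-1)

```text
t: 13.15
ee_pos: [536.7, -379.1, 342.5]
orientation: [2.396, 2.03, 0.001]
ft_force: [0.4, 0.0, -0.5]
width: 87.8
```

>>> send_rows([
  {"translation": [0,0.1,0],"twist": [0,0,0]},
  {"translation": [0,0.2,0],"twist": [0,0,0]},
  {"translation": [0,0.3,0],"twist": [0,0,0]},
  {"translation": [0,0.4,0],"twist": [0,0,0]},
  {"translation": [0,0.5,0],"twist": [0,0,0]},
  {"translation": [0,0.6,0],"twist": [0,0,0]},
  {"translation": [0,0.7,0],"twist": [0,0,0]},
  {"translation": [0,0.8,0],"twist": [0,0,0]},
  {"translation": [0,0.9,0],"twist": [0,0,0]},
  {"translation": [0,1,0],"twist": [0,0,0]},
])

```text
t: 14.15
ee_pos: [536.5, -278.2, 340.2]
orientation: [2.397, 2.031, 0.0]
ft_force: [-0.1, -0.8, -0.3]
width: 87.9
```

>>> send_rows([
  {"translation": [0,0.1,0],"twist": [0,0,0]},
  {"translation": [0,0.2,0],"twist": [0,0,0]},
  {"translation": [0,0.3,0],"twist": [0,0,0]},
  {"translation": [0,0.4,0],"twist": [0,0,0]},
  {"translation": [0,0.5,0],"twist": [0,0,0]},
  {"translation": [0,0.6,0],"twist": [0,0,0]},
  {"translation": [0,0.7,0],"twist": [0,0,0]},
  {"translation": [0,0.8,0],"twist": [0,0,0]},
  {"translation": [0,0.9,0],"twist": [0,0,0]},
  {"translation": [0,1,0],"twist": [0,0,0]},
])

```text
t: 15.15
ee_pos: [536.5, -178.2, 340.2]
orientation: [2.397, 2.031, 0.0]
ft_force: [0.1, -0.1, -0.1]
width: 87.7
```

>>> send_rows([
  {"translation": [0,0.1,0],"twist": [0,0,0]},
  {"translation": [0,0.2,0],"twist": [0,0,0]},
  {"translation": [0,0.3,0],"twist": [0,0,0]},
  {"translation": [0,0.4,0],"twist": [0,0,0]},
  {"translation": [0,0.5,0],"twist": [0,0,0]},
  {"translation": [0,0.6,0],"twist": [0,0,0]},
  {"translation": [0,0.7,0],"twist": [0,0,0]},
  {"translation": [0,0.8,0],"twist": [0,0,0]},
  {"translation": [0,0.9,0],"twist": [0,0,0]},
  {"translation": [0,1,0],"twist": [0,0,0]},
])

```text
t: 16.15
ee_pos: [536.6, -78.2, 340.2]
orientation: [2.397, 2.031, 0.0]
ft_force: [1.1, -0.3, 0.9]
width: 87.8
```

>>> send_rows([
  {"translation": [-0.02,0.1,0],"twist": [0,0,0]},
  {"translation": [-0.04,0.2,0],"twist": [0,0,0]},
  {"translation": [-0.06,0.3,0],"twist": [0,0,0]},
  {"translation": [-0.08,0.4,0],"twist": [0,0,0]},
  {"translation": [-0.1,0.5,0],"twist": [0,0,0]},
  {"translation": [-0.12,0.6,0],"twist": [0,0,0]},
  {"translation": [-0.12,0.7,0],"twist": [0,0,0]},
  {"translation": [-0.12,0.8,0],"twist": [0,0,0]},
  {"translation": [-0.12,0.9,0],"twist": [0,0,0]},
  {"translation": [-0.12,1,0],"twist": [0,0,0]},
])

```text
t: 17.15
ee_pos: [524.6, 21.8, 340.2]
orientation: [2.397, 2.031, 0.0]
ft_force: [-0.8, 0.2, -0.3]
width: 88.1
```

Run:
```python
from h import *
st(); shot("wrist","w2")
print(w2p("w2",(524,86.5,120)))
```

```text
t 17.15 tcp [524.6  21.8 340.2] jaw -9.45 tilt [0. 0.] q [0.02 0.37 1.9  0.   0.88 0.18] F [-0.8  0.2 -0.3] w 88.1
[298.66493325 156.60791032]
```

View pics/w2.png

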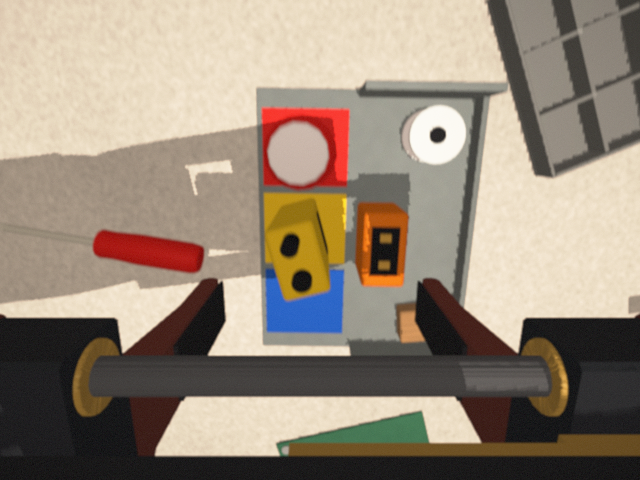

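>>> send_rows([
  {"translation": [0,0.2,0],"twist": [0,0,0]},
  {"translation": [0,0.45,0],"twist": [0,0,0]},
  {"translation": [0,0.66,-0.03],"twist": [0,0,0]},
  {"translation": [0,0.66,-0.12],"twist": [0,0,0]},
  {"translation": [0,0.66,-0.27],"twist": [0,0,0]},
  {"translation": [0,0.66,-0.43],"twist": [0,0,0]},
  {"translation": [0,0.66,-0.6],"twist": [0,0,0]},
  {"translation": [0,0.66,-0.77],"twist": [0,0,0]},
  {"translation": [0,0.66,-0.9],"twist": [0,0,0]},
  {"translation": [0,0.66,-0.955],"twist": [0,0,0]},
])

```text
t: 18.2
ee_pos: [524.1, 86.5, 243.2]
orientation: [-2.396, -2.03, 0.003]
ft_force: [-0.7, 0.1, 0.6]
width: 87.9
```

>>> send_rows([
  {"translation": [0,0,0],"twist": [0,0,0]},
  {"translation": [0,0,0],"twist": [0,0,0]},
  {"translation": [0,0,0],"twist": [0,0,0]},
  {"translation": [0,0,0],"twist": [0,0,0]},
  {"translation": [0,0,0],"twist": [0,0,0]},
  {"translation": [0,0,0],"twist": [0,0,0]},
  {"translation": [0,0,0],"twist": [0,0,0]},
  {"translation": [0,0,0],"twist": [0,0,0]},
  {"translation": [0,0,0.05],"twist": [0,0,0]},
  {"translation": [0,0,0.15],"twist": [0,0,0]},
], grip=1)

```text
t: 19.2
ee_pos: [524.0, 86.9, 259.3]
orientation: [-2.396, -2.03, 0.003]
ft_force: [-0.1, -0.6, -3.2]
width: 41.6
```

Run:
```python
from h import *
st()
```

```text
t 19.2 tcp [524.   86.9 259.3] jaw -9.45 tilt [-0.0023 -0.0003] q [ 0.14  0.51  1.92 -0.    0.71  0.31] F [-0.1 -0.6 -3.2] w 41.6
```

>>> send_rows([
  {"translation": [-0.1,0,0.1],"twist": [0,0,0]},
  {"translation": [-0.28,0,0.2],"twist": [0,0,0]},
  {"translation": [-0.48,0,0.3],"twist": [0,0,0]},
  {"translation": [-0.68,0,0.35],"twist": [0,0,0]},
  {"translation": [-0.84,-0.02,0.35],"twist": [0,0,0]},
  {"translation": [-0.9,-0.1,0.35],"twist": [0,0,0]},
  {"translation": [-0.9,-0.22,0.35],"twist": [0,0,0]},
  {"translation": [-0.9,-0.35,0.35],"twist": [0,0,0]},
  {"translation": [-0.9,-0.48,0.35],"twist": [0,0,0]},
  {"translation": [-0.9,-0.6,0.35],"twist": [0,0,0]},
])

```text
t: 20.2
ee_pos: [435.1, 25.5, 294.6]
orientation: [2.398, 2.03, 0.0]
ft_force: [-0.4, 0.1, -2.0]
width: 41.3
```

>>> send_rows([
  {"translation": [0,-0.1,0],"twist": [0,0,0]},
  {"translation": [0,-0.2,0],"twist": [0,0,0]},
  {"translation": [0,-0.3,0],"twist": [0,0,0]},
  {"translation": [0,-0.4,0],"twist": [0,0,0]},
  {"translation": [0,-0.5,0],"twist": [0,0,0]},
  {"translation": [0,-0.6,0],"twist": [0,0,0]},
  {"translation": [0,-0.7,0],"twist": [0,0,0]},
  {"translation": [0,-0.8,0],"twist": [0,0,0]},
  {"translation": [0,-0.9,0],"twist": [0,0,0]},
  {"translation": [0,-1,0],"twist": [0,0,0]},
])

```text
t: 21.2
ee_pos: [434.5, -73.8, 294.7]
orientation: [-2.397, -2.031, 0.0]
ft_force: [0.6, -0.9, -3.3]
width: 41.8
```

>>> send_rows([
  {"translation": [0.04,-0.1,0],"twist": [0,0,0]},
  {"translation": [0.08,-0.2,0],"twist": [0,0,0]},
  {"translation": [0.12,-0.3,0],"twist": [0,0,0]},
  {"translation": [0.16,-0.4,0],"twist": [0,0,0]},
  {"translation": [0.2,-0.5,0],"twist": [0,0,0]},
  {"translation": [0.25,-0.6,0],"twist": [0,0,0]},
  {"translation": [0.3,-0.7,0],"twist": [0,0,0]},
  {"translation": [0.35,-0.8,0],"twist": [0,0,0]},
  {"translation": [0.4,-0.9,0],"twist": [0,0,0]},
  {"translation": [0.45,-1,0],"twist": [0,0,0]},
])

```text
t: 22.2
ee_pos: [480.0, -173.9, 294.6]
orientation: [-2.397, -2.031, 0.0]
ft_force: [-0.2, 0.5, -2.6]
width: 41.7
```

>>> send_rows([
  {"translation": [0.05,-0.1,0],"twist": [0,0,0]},
  {"translation": [0.1,-0.2,0],"twist": [0,0,0]},
  {"translation": [0.15,-0.3,0],"twist": [0,0,0]},
  {"translation": [0.2,-0.4,0],"twist": [0,0,0]},
  {"translation": [0.25,-0.5,0],"twist": [0,0,0]},
  {"translation": [0.3,-0.6,0],"twist": [0,0,0]},
  {"translation": [0.35,-0.7,0],"twist": [0,0,0]},
  {"translation": [0.4,-0.8,0],"twist": [0,0,0]},
  {"translation": [0.45,-0.9,0],"twist": [0,0,0]},
  {"translation": [0.5,-1,0],"twist": [0,0,0]},
])

```text
t: 23.2
ee_pos: [530.0, -273.8, 294.6]
orientation: [-2.397, -2.031, 0.0]
ft_force: [-0.1, 0.5, -3.2]
width: 41.6
```

>>> send_rows([
  {"translation": [0,-0.1,-0.03],"twist": [0,0,0]},
  {"translation": [0,-0.2,-0.08],"twist": [0,0,0]},
  {"translation": [0,-0.29,-0.15],"twist": [0,0,0]},
  {"translation": [0,-0.29,-0.23],"twist": [0,0,0]},
  {"translation": [0,-0.29,-0.31],"twist": [0,0,0]},
  {"translation": [0,-0.29,-0.39],"twist": [0,0,0]},
  {"translation": [0,-0.29,-0.46],"twist": [0,0,0]},
  {"translation": [0,-0.29,-0.51],"twist": [0,0,0]},
  {"translation": [0,-0.29,-0.535],"twist": [0,0,0]},
  {"translation": [0,-0.29,-0.545],"twist": [0,0,0]},
])

```text
t: 24.2
ee_pos: [529.6, -301.8, 240.0]
orientation: [-2.396, -2.031, 0.0]
ft_force: [-2.0, 1.4, 1.5]
width: 41.7
```

Run:
```python
from h import *
st()
def P(u,v,z): return p2w("w2",u,v,z)[:2].round(1)
print("hand top",P(290,245,124),P(302,281,124),[P(*q,106) for q in((265,213),(305,199),(329,289),(287,301))])
print("bat",[P(*q,58) for q in((371,206),(409,211),(404,285),(364,280))])
```

```text
t 24.2 tcp [ 529.6 -301.8  240. ] jaw -9.44 tilt [-0.0003  0.0002] q [-0.54  0.62  1.75 -0.    0.77 -0.37] F [-2.   1.4  1.5] w 41.7
hand top [511.5  42.2] [514.2  21.1] [array([498.7,  58.5]), array([522.5,  62.6]), array([527.3,   6.8]), array([501. ,   3.3])]
bat [array([563.9,  43.7]), array([589.5,  35.8]), array([580.2, -18.3]), array([551.8,  -9.6])]
```

>>> send_rows([
  {"translation": [0,0,0],"twist": [0,0,0]},
  {"translation": [0,0,0],"twist": [0,0,0]},
  {"translation": [0,0,0],"twist": [0,0,0]},
  {"translation": [0,0,0],"twist": [0,0,0]},
  {"translation": [0,0,0],"twist": [0,0,0]},
  {"translation": [0,0,0.1],"twist": [0,0,0]},
  {"translation": [0,0,0.3],"twist": [0,0,0]},
  {"translation": [0,0,0.55],"twist": [0,0,0]},
  {"translation": [0,0,0.8],"twist": [0,0,0]},
  {"translation": [0,0,1],"twist": [0,0,0]},
], grip=-1)

```text
t: 25.2
ee_pos: [529.7, -302.1, 342.4]
orientation: [2.396, 2.03, 0.001]
ft_force: [-0.4, -0.6, -0.7]
width: 87.6
```

>>> send_rows([
  {"translation": [0,0.1,0],"twist": [0,0,-0.09]},
  {"translation": [0,0.2,0],"twist": [0,0,-0.18]},
  {"translation": [0,0.3,0],"twist": [0,0,-0.27]},
  {"translation": [0,0.4,0],"twist": [0,0,-0.36]},
  {"translation": [0,0.5,0],"twist": [0,0,-0.45]},
  {"translation": [0,0.6,0],"twist": [0,0,-0.54]},
  {"translation": [0,0.7,0],"twist": [0,0,-0.63]},
  {"translation": [0,0.8,0],"twist": [0,0,-0.72]},
  {"translation": [0,0.9,0],"twist": [0,0,-0.81]},
  {"translation": [0,1,0],"twist": [0,0,-0.9]},
])

```text
t: 26.2
ee_pos: [529.5, -201.6, 341.0]
orientation: [2.791, 1.442, 0.001]
ft_force: [0.5, -0.4, -0.7]
width: 87.9
```

>>> send_rows([
  {"translation": [0,0.1,0],"twist": [0,0,-0.09]},
  {"translation": [0,0.2,0],"twist": [0,0,-0.18]},
  {"translation": [0,0.3,0],"twist": [0,0,-0.27]},
  {"translation": [0,0.4,0],"twist": [0,0,-0.36]},
  {"translation": [0,0.5,0],"twist": [0,0,-0.45]},
  {"translation": [0,0.6,0],"twist": [0,0,-0.54]},
  {"translation": [0,0.7,0],"twist": [0,0,-0.63]},
  {"translation": [0,0.8,0],"twist": [0,0,-0.72]},
  {"translation": [0,0.9,0],"twist": [0,0,-0.81]},
  {"translation": [0,1,0],"twist": [0,0,-0.9]},
])

```text
t: 27.2
ee_pos: [529.6, -101.6, 341.0]
orientation: [3.042, 0.783, 0.001]
ft_force: [-0.8, 0.7, -0.1]
width: 87.6
```

>>> send_rows([
  {"translation": [0,0.1,0],"twist": [0,0,-0.09]},
  {"translation": [0,0.2,0],"twist": [0,0,-0.18]},
  {"translation": [0,0.3,0],"twist": [0,0,-0.27]},
  {"translation": [-0.02,0.4,0],"twist": [0,0,-0.36]},
  {"translation": [-0.04,0.5,0],"twist": [0,0,-0.45]},
  {"translation": [-0.06,0.6,0],"twist": [0,0,-0.54]},
  {"translation": [-0.09,0.7,0],"twist": [0,0,-0.63]},
  {"translation": [-0.12,0.8,0],"twist": [0,0,-0.72]},
  {"translation": [-0.15,0.9,0],"twist": [0,0,-0.81]},
  {"translation": [-0.17,1,0],"twist": [0,0,-0.85]},
])

```text
t: 28.2
ee_pos: [512.4, -1.6, 340.9]
orientation: [3.139, 0.124, 0.001]
ft_force: [-0.8, 1.0, 0.2]
width: 87.9
```

Run:
```python
from h import *
st(); shot("wrist","w3")
print([w2p("w3",p).round() for p in((512,24.5,106),(510.5,15,124),(509.4,39.2,124),(569.4,8.6,58))])
```

```text
t 28.2 tcp [512.4  -1.6 340.9] jaw -85.46 tilt [0.0007 0.    ] q [-0.03  0.35  1.93  0.    0.87  1.47] F [-0.8  1.   0.2] w 87.9
[array([276., 262.]), array([290., 276.]), array([246., 275.]), array([312., 162.])]
```

View pics/w3.png

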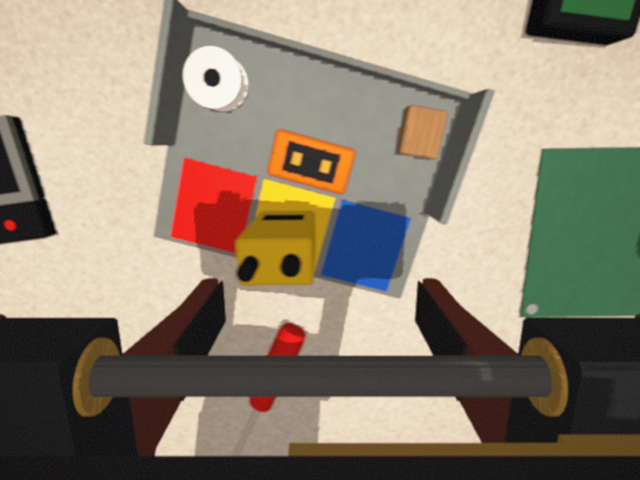

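>>> send_rows([
  {"translation": [0,0.1,0],"twist": [0,0,0]},
  {"translation": [0,0.2,0],"twist": [0,0,0]},
  {"translation": [0,0.26,-0.03],"twist": [0,0,0]},
  {"translation": [0,0.26,-0.12],"twist": [0,0,0]},
  {"translation": [0,0.26,-0.27],"twist": [0,0,0]},
  {"translation": [0,0.26,-0.43],"twist": [0,0,0]},
  {"translation": [0,0.26,-0.6],"twist": [0,0,0]},
  {"translation": [0,0.26,-0.77],"twist": [0,0,0]},
  {"translation": [0,0.26,-0.9],"twist": [0,0,0]},
  {"translation": [0,0.26,-0.955],"twist": [0,0,0]},
])

```text
t: 29.25
ee_pos: [512.1, 23.8, 243.0]
orientation: [-3.139, -0.127, 0.004]
ft_force: [-0.2, 0.1, -0.6]
width: 87.8
```

>>> send_rows([
  {"translation": [0,0,0],"twist": [0,0,0]},
  {"translation": [0,0,0],"twist": [0,0,0]},
  {"translation": [0,0,0],"twist": [0,0,0]},
  {"translation": [0,0,0],"twist": [0,0,0]},
  {"translation": [0,0,0],"twist": [0,0,0]},
  {"translation": [0,0,0],"twist": [0,0,0]},
  {"translation": [0,0,0],"twist": [0,0,0]},
  {"translation": [0,0,0],"twist": [0,0,0]},
  {"translation": [0,0,0.05],"twist": [0,0,0]},
  {"translation": [0,0,0.15],"twist": [0,0,0]},
], grip=1)

```text
t: 30.25
ee_pos: [512.0, 24.0, 259.2]
orientation: [-3.139, -0.127, 0.004]
ft_force: [0.4, -0.5, -2.5]
width: 45.9
```

Run:
```python
from h import *
st()
```

```text
t 30.25 tcp [512.   24.  259.2] jaw -85.37 tilt [-0.0025 -0.0001] q [ 0.02  0.49  1.96 -0.    0.69  1.51] F [ 0.4 -0.5 -2.5] w 45.9
```

>>> send_rows([
  {"translation": [0,-0.05,0.1],"twist": [0,0,0]},
  {"translation": [0,-0.1,0.25],"twist": [0,0,0]},
  {"translation": [0,-0.2,0.4],"twist": [0,0,0]},
  {"translation": [0,-0.3,0.4],"twist": [0,0,0]},
  {"translation": [0,-0.4,0.4],"twist": [0,0,0]},
  {"translation": [0,-0.52,0.4],"twist": [0,0,0]},
  {"translation": [0,-0.64,0.4],"twist": [0,0,0]},
  {"translation": [0,-0.76,0.4],"twist": [0,0,0]},
  {"translation": [0,-0.88,0.4],"twist": [0,0,0]},
  {"translation": [0,-1,0.4],"twist": [0,0,0]},
])

```text
t: 31.25
ee_pos: [512.5, -77.1, 299.4]
orientation: [-3.139, -0.127, 0.001]
ft_force: [0.5, 0.7, -3.6]
width: 45.9
```

>>> send_rows([
  {"translation": [0.01,-0.1,0],"twist": [0,0,0]},
  {"translation": [0.02,-0.2,0],"twist": [0,0,0]},
  {"translation": [0.03,-0.3,0],"twist": [0,0,0]},
  {"translation": [0.04,-0.4,0],"twist": [0,0,0]},
  {"translation": [0.05,-0.5,0],"twist": [0,0,0]},
  {"translation": [0.06,-0.6,0],"twist": [0,0,0]},
  {"translation": [0.07,-0.7,0],"twist": [0,0,0]},
  {"translation": [0.08,-0.8,0],"twist": [0,0,0]},
  {"translation": [0.09,-0.9,0],"twist": [0,0,0]},
  {"translation": [0.1,-1,0],"twist": [0,0,0]},
])

```text
t: 32.25
ee_pos: [522.6, -176.8, 299.6]
orientation: [-3.139, -0.127, 0.0]
ft_force: [-0.5, 0.7, -3.1]
width: 46.1
```

>>> send_rows([
  {"translation": [0,-0.15,-0.03],"twist": [0,0,0]},
  {"translation": [0,-0.3,-0.08],"twist": [0,0,0]},
  {"translation": [0,-0.43,-0.15],"twist": [0,0,0]},
  {"translation": [0,-0.43,-0.24],"twist": [0,0,0]},
  {"translation": [0,-0.43,-0.33],"twist": [0,0,0]},
  {"translation": [0,-0.43,-0.42],"twist": [0,0,0]},
  {"translation": [0,-0.43,-0.5],"twist": [0,0,0]},
  {"translation": [0,-0.43,-0.55],"twist": [0,0,0]},
  {"translation": [0,-0.43,-0.58],"twist": [0,0,0]},
  {"translation": [0,-0.43,-0.59],"twist": [0,0,0]},
])

```text
t: 33.25
ee_pos: [522.6, -218.8, 240.4]
orientation: [-3.139, -0.128, 0.0]
ft_force: [0.2, -0.1, -2.6]
width: 46.2
```

Run:
```python
from h import *
st()
```

```text
t 33.25 tcp [ 522.6 -218.8  240.4] jaw -85.35 tilt [-0.0003  0.0001] q [-0.42  0.58  1.85 -0.    0.72  1.07] F [ 0.2 -0.1 -2.6] w 46.2
```

>>> send_rows([
  {"translation": [0,0,-0.005],"twist": [0,0,0]},
  {"translation": [0,0,-0.01],"twist": [0,0,0]},
  {"translation": [0,0,-0.01],"twist": [0,0,0]},
  {"translation": [0,0,-0.01],"twist": [0,0,0]},
  {"translation": [0,0,-0.01],"twist": [0,0,0]},
  {"translation": [0,0,-0.01],"twist": [0,0,0]},
  {"translation": [0,0,-0.01],"twist": [0,0,0]},
  {"translation": [0,0,-0.01],"twist": [0,0,0]},
  {"translation": [0,0,-0.01],"twist": [0,0,0]},
  {"translation": [0,0,-0.01],"twist": [0,0,0]},
])

```text
t: 34.25
ee_pos: [522.8, -219.0, 240.0]
orientation: [3.139, 0.127, 0.001]
ft_force: [-0.5, 1.9, 4.4]
width: 45.9
```

>>> send_rows([
  {"translation": [0,0,0],"twist": [0,0,0]},
  {"translation": [0,0,0],"twist": [0,0,0]},
  {"translation": [0,0,0],"twist": [0,0,0]},
  {"translation": [0,0,0],"twist": [0,0,0]},
  {"translation": [0,0,0],"twist": [0,0,0]},
  {"translation": [0,0,0.1],"twist": [0,0,0]},
  {"translation": [0,0,0.3],"twist": [0,0,0]},
  {"translation": [0,0,0.55],"twist": [0,0,0]},
  {"translation": [0,0,0.8],"twist": [0,0,0]},
  {"translation": [0,0,1],"twist": [0,0,0]},
], grip=-1)

```text
t: 35.25
ee_pos: [522.7, -219.1, 341.8]
orientation: [3.138, 0.127, 0.002]
ft_force: [0.1, -0.4, -0.3]
width: 87.5
```

Run:
```python
from h import *
st(); shot("scene","s2",(130,160,450,400),2.5)
```

```text
t 35.25 tcp [ 522.7 -219.1  341.8] jaw -85.37 tilt [ 0.0014 -0.0006] q [-0.42  0.42  1.81  0.    0.91  1.07] F [ 0.1 -0.4 -0.3] w 87.5
```

View pics/s2.png

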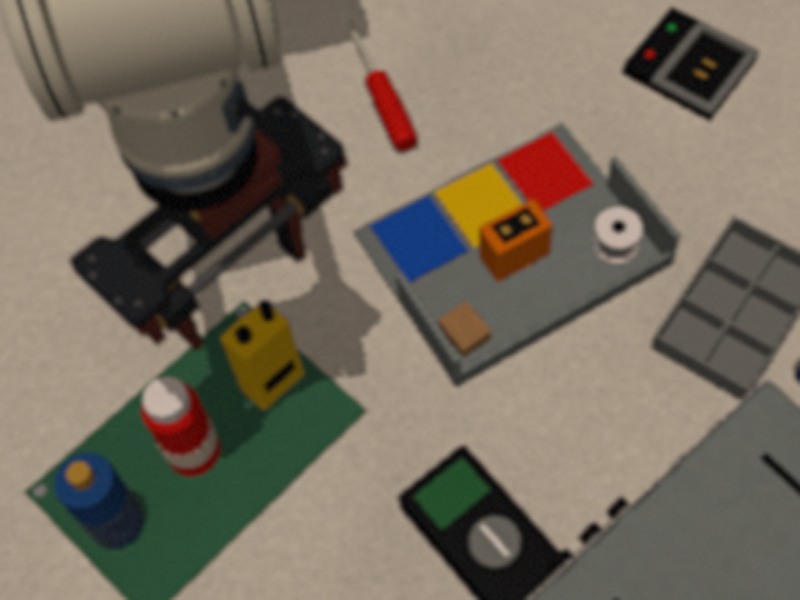

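>>> send_rows([
  {"translation": [0.03,0.1,0],"twist": [0,0,0]},
  {"translation": [0.06,0.2,0],"twist": [0,0,-0.05]},
  {"translation": [0.09,0.3,0],"twist": [0,0,-0.1]},
  {"translation": [0.12,0.4,0],"twist": [0,0,-0.15]},
  {"translation": [0.15,0.5,0],"twist": [0,0,-0.2]},
  {"translation": [0.18,0.6,0],"twist": [0,0,-0.25]},
  {"translation": [0.21,0.7,0],"twist": [0,0,-0.3]},
  {"translation": [0.24,0.8,0],"twist": [0,0,-0.35]},
  {"translation": [0.27,0.9,0],"twist": [0,0,-0.42]},
  {"translation": [0.3,1,0],"twist": [0,0,-0.49]},
])

```text
t: 36.3
ee_pos: [552.3, -117.8, 338.3]
orientation: [-3.13, 0.26, 0.004]
ft_force: [-0.5, 0.8, -0.4]
width: 88.0
```

>>> send_rows([
  {"translation": [0.02,0.1,-0.04],"twist": [0,0,0]},
  {"translation": [0.04,0.2,-0.08],"twist": [0,0,0]},
  {"translation": [0.06,0.3,-0.12],"twist": [0,0,0]},
  {"translation": [0.08,0.4,-0.16],"twist": [0,0,0]},
  {"translation": [0.1,0.5,-0.2],"twist": [0,0,0]},
  {"translation": [0.12,0.6,-0.24],"twist": [0,0,0]},
  {"translation": [0.14,0.7,-0.28],"twist": [0,0,0]},
  {"translation": [0.16,0.8,-0.32],"twist": [0,0,0]},
  {"translation": [0.17,0.9,-0.36],"twist": [0,0,0]},
  {"translation": [0.17,1,-0.4],"twist": [0,0,0]},
])

```text
t: 37.3
ee_pos: [569.7, -18.1, 299.4]
orientation: [-3.131, 0.258, -0.0]
ft_force: [-0.3, -0.3, 0.3]
width: 87.8
```

Run:
```python
from h import *
st(); shot("wrist","w4")
print([w2p("w4",p).round() for p in((569.4,8.6,58),)])
```

```text
t 37.3 tcp [569.7 -18.1 299.4] jaw -99.41 tilt [0.0001 0.    ] q [-0.05  0.49  1.82  0.    0.83  1.68] F [-0.3 -0.3  0.3] w 87.8
[array([277., 269.])]
```

View pics/w4.png

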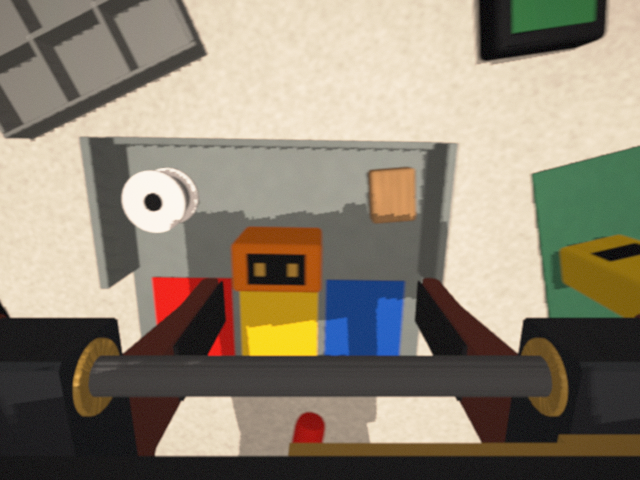

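>>> send_rows([
  {"translation": [0,0.1,0],"twist": [0,0,0]},
  {"translation": [0,0.2,0],"twist": [0,0,0]},
  {"translation": [0,0.27,-0.03],"twist": [0,0,0]},
  {"translation": [0,0.27,-0.12],"twist": [0,0,0]},
  {"translation": [0,0.27,-0.27],"twist": [0,0,0]},
  {"translation": [0,0.27,-0.43],"twist": [0,0,0]},
  {"translation": [0,0.27,-0.6],"twist": [0,0,0]},
  {"translation": [0,0.27,-0.77],"twist": [0,0,0]},
  {"translation": [0,0.27,-0.9],"twist": [0,0,0]},
  {"translation": [0,0.27,-0.955],"twist": [0,0,0]},
])

```text
t: 38.35
ee_pos: [568.9, 7.7, 202.1]
orientation: [3.131, -0.258, -0.005]
ft_force: [-0.4, -0.3, 0.0]
width: 87.9
```

>>> send_rows([
  {"translation": [0,0,0],"twist": [0,0,0]},
  {"translation": [0,0,0],"twist": [0,0,0]},
  {"translation": [0,0,0],"twist": [0,0,0]},
  {"translation": [0,0,0],"twist": [0,0,0]},
  {"translation": [0,0,0],"twist": [0,0,0]},
  {"translation": [0,0,0],"twist": [0,0,0]},
  {"translation": [0,0,0],"twist": [0,0,0]},
  {"translation": [0,0,0],"twist": [0,0,0]},
  {"translation": [0,0,0.05],"twist": [0,0,0]},
  {"translation": [0,0,0.15],"twist": [0,0,0]},
], grip=1)

```text
t: 39.35
ee_pos: [569.0, 8.0, 218.9]
orientation: [3.131, -0.258, -0.003]
ft_force: [-0.2, -0.4, -1.4]
width: 56.1
```

>>> send_rows([
  {"translation": [0,0,0.15],"twist": [0,0,0]},
  {"translation": [0,0,0.35],"twist": [0,0,0]},
  {"translation": [0,0.04,0.55],"twist": [0,0,0.05]},
  {"translation": [0,0.12,0.7],"twist": [0,0,0.1]},
  {"translation": [0,0.22,0.8],"twist": [0,0,0.15]},
  {"translation": [0,0.34,0.8],"twist": [0,0,0.2]},
  {"translation": [0,0.48,0.8],"twist": [0,0,0.25]},
  {"translation": [-0.02,0.64,0.8],"twist": [0,0,0.3]},
  {"translation": [-0.04,0.82,0.8],"twist": [0,0,0.35]},
  {"translation": [-0.06,1,0.8],"twist": [0,0,0.4]},
])

```text
t: 40.35
ee_pos: [562.9, 109.7, 298.1]
orientation: [3.141, 0.06, -0.003]
ft_force: [1.1, 0.1, -1.9]
width: 56.1
```

Run:
```python
from h import *
st(); shot("wrist","w5")
```

```text
t 40.35 tcp [562.9 109.7 298.1] jaw -87.81 tilt [-0.002  -0.0003] q [0.17 0.49 1.81 0.   0.84 1.7 ] F [ 1.1  0.1 -1.9] w 56.1
```

View pics/w5.png

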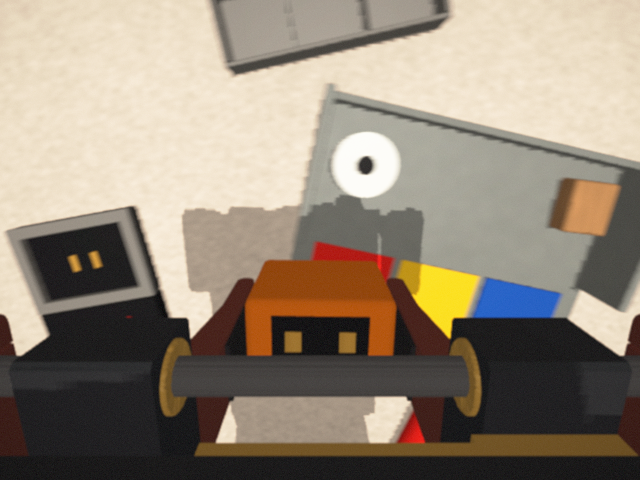

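Run:
```python
from h import *
P=np.array([p2w("w5",*p,16)[:2] for p in((9,231),(131,206),(163,294),(43,318))])
x=(P[0]+P[1]-P[2]-P[3])/2; y=(P[0]+P[3]-P[1]-P[2])/2
print(P.mean(0),np.linalg.norm(x),np.linalg.norm(y),np.degrees(np.arctan2(x[1],x[0])),np.degrees(np.arctan2(-y[0],y[1])))
```

```text
[541.45076582 277.37183431] 67.43351292560035 91.82983896801477 13.490195417598148 13.800861301728197
```

>>> send_rows([
  {"translation": [-0.01,0.1,0],"twist": [0,0,0.03]},
  {"translation": [-0.02,0.2,0],"twist": [0,0,0.06]},
  {"translation": [-0.03,0.3,0],"twist": [0,0,0.09]},
  {"translation": [-0.04,0.4,0],"twist": [0,0,0.12]},
  {"translation": [-0.05,0.5,0],"twist": [0,0,0.15]},
  {"translation": [-0.06,0.6,0],"twist": [0,0,0.18]},
  {"translation": [-0.07,0.7,0],"twist": [0,0,0.21]},
  {"translation": [-0.08,0.8,0],"twist": [0,0,0.24]},
  {"translation": [-0.09,0.9,0],"twist": [0,0,0.27]},
  {"translation": [-0.1,1,0],"twist": [0,0,0.3]},
])

```text
t: 41.4
ee_pos: [553.5, 208.8, 299.2]
orientation: [-3.128, -0.293, 0.0]
ft_force: [1.0, 0.2, -0.9]
width: 55.9
```

>>> send_rows([
  {"translation": [-0.02,0.12,0],"twist": [0,0,0.02]},
  {"translation": [-0.04,0.24,0],"twist": [0,0,0.04]},
  {"translation": [-0.06,0.36,0],"twist": [0,0,0.06]},
  {"translation": [-0.08,0.48,-0.05],"twist": [0,0,0.08]},
  {"translation": [-0.1,0.58,-0.12],"twist": [0,0,0.08]},
  {"translation": [-0.11,0.66,-0.22],"twist": [0,0,0.08]},
  {"translation": [-0.11,0.69,-0.32],"twist": [0,0,0.08]},
  {"translation": [-0.11,0.69,-0.42],"twist": [0,0,0.08]},
  {"translation": [-0.11,0.69,-0.5],"twist": [0,0,0.08]},
  {"translation": [-0.11,0.69,-0.5],"twist": [0,0,0.08]},
])

```text
t: 42.4
ee_pos: [542.1, 276.4, 247.5]
orientation: [3.121, 0.353, -0.004]
ft_force: [-0.3, -0.1, -0.6]
width: 55.9
```

Run:
```python
from h import *
st(); shot("wrist","w6")
```

```text
t 42.4 tcp [542.1 276.4 247.5] jaw -77.09 tilt [-0.0025 -0.0013] q [ 0.45  0.61  1.75 -0.    0.78  1.8 ] F [-0.3 -0.1 -0.6] w 55.9
```

View pics/w6.png

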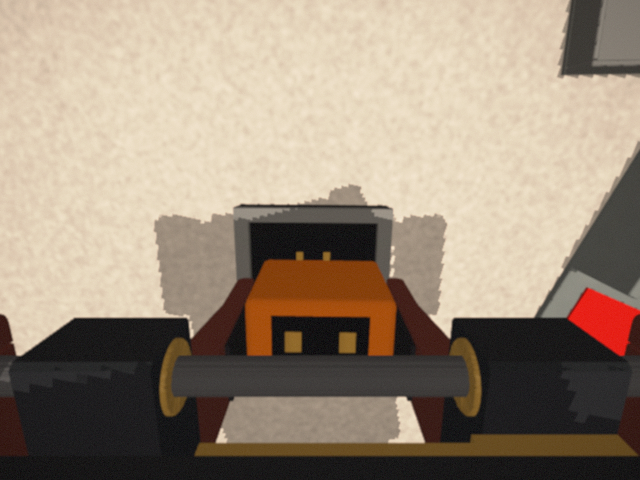

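>>> send_rows([
  {"translation": [0,0.03,0],"twist": [0,0,0]},
  {"translation": [0,0.03,-0.05],"twist": [0,0,0]},
  {"translation": [0,0.03,-0.12],"twist": [0,0,0]},
  {"translation": [0,0.03,-0.2],"twist": [0,0,0]},
  {"translation": [0,0.03,-0.27],"twist": [0,0,0]},
  {"translation": [0,0.03,-0.33],"twist": [0,0,0]},
  {"translation": [0,0.03,-0.37],"twist": [0,0,0]},
  {"translation": [0,0.03,-0.39],"twist": [0,0,0]},
  {"translation": [0,0.03,-0.4],"twist": [0,0,0]},
  {"translation": [0,0.03,-0.405],"twist": [0,0,0]},
])

```text
t: 43.45
ee_pos: [542.6, 280.0, 208.9]
orientation: [3.122, 0.354, -0.0]
ft_force: [-1.7, -1.4, 3.3]
width: 56.0
```

Run:
```python
from h import *
st()
```

```text
t 43.45 tcp [542.6 280.  208.9] jaw -77.06 tilt [-0.0001 -0.0001] q [ 0.46  0.67  1.75 -0.    0.72  1.8 ] F [-1.7 -1.4  3.3] w 56.0
```

>>> send_rows([
  {"translation": [0,0,0],"twist": [0,0,0]},
  {"translation": [0,0,0],"twist": [0,0,0]},
  {"translation": [0,0,0],"twist": [0,0,0]},
  {"translation": [0,0,0],"twist": [0,0,0]},
  {"translation": [0,0,0],"twist": [0,0,0]},
  {"translation": [0,0,0.1],"twist": [0,0,0]},
  {"translation": [0,0,0.3],"twist": [0,0,0]},
  {"translation": [0,0,0.55],"twist": [0,0,0]},
  {"translation": [0,0,0.8],"twist": [0,0,0]},
  {"translation": [0,0,1],"twist": [0,0,0]},
], grip=-1)

```text
t: 44.45
ee_pos: [542.7, 280.1, 310.9]
orientation: [-3.121, -0.354, -0.002]
ft_force: [0.0, 0.0, -0.3]
width: 88.0
```

>>> send_rows([
  {"translation": [0,-0.1,0.03],"twist": [0,0,-0.03]},
  {"translation": [0,-0.2,0.06],"twist": [0,0,-0.06]},
  {"translation": [0,-0.3,0.1],"twist": [0,0,-0.09]},
  {"translation": [0,-0.4,0.14],"twist": [0,0,-0.12]},
  {"translation": [0,-0.5,0.18],"twist": [0,0,-0.15]},
  {"translation": [0,-0.6,0.22],"twist": [0,0,-0.18]},
  {"translation": [0,-0.7,0.25],"twist": [0,0,-0.21]},
  {"translation": [0,-0.8,0.28],"twist": [0,0,-0.24]},
  {"translation": [0,-0.9,0.3],"twist": [0,0,-0.27]},
  {"translation": [0,-1,0.32],"twist": [0,0,-0.29]},
])

```text
t: 45.45
ee_pos: [542.5, 179.2, 340.9]
orientation: [3.139, 0.125, 0.0]
ft_force: [0.0, 0.4, -0.1]
width: 88.0
```

Run:
```python
from h import *
st(); shot("wrist","w7"); shot("top","t2",(145,210,220,285),7)
import cv2
a=cv2.imread("pics/w7.png"); b=cv2.imread("pics/t2.png")
b=cv2.resize(b,(330,330)); a=cv2.resize(a,(440,330)); cv2.imwrite("pics/m7.png",np.hstack([a,b]))
```

```text
t 45.45 tcp [542.5 179.2 340.9] jaw -85.43 tilt [ 0. -0.] q [ 0.3   0.43  1.8  -0.    0.92  1.79] F [ 0.   0.4 -0.1] w 88.0
```

View pics/m7.png

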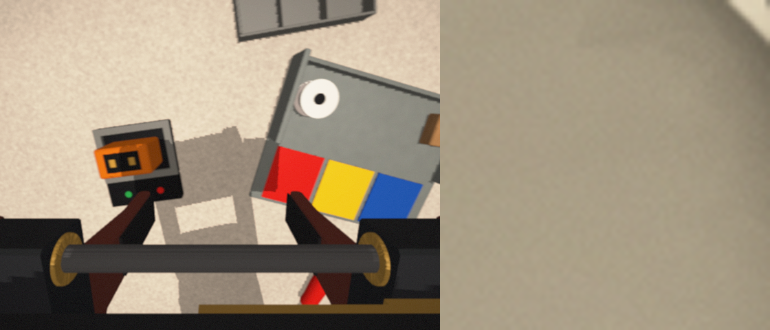

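>>> send_rows([
  {"translation": [0,-0.1,0],"twist": [0,0,0]},
  {"translation": [0,-0.2,0],"twist": [0,0,0]},
  {"translation": [0,-0.3,0],"twist": [0,0,0]},
  {"translation": [0,-0.4,0],"twist": [0,0,0]},
  {"translation": [0,-0.5,0],"twist": [0,0,0]},
  {"translation": [0,-0.6,0],"twist": [0,0,0]},
  {"translation": [0,-0.7,0],"twist": [0,0,0]},
  {"translation": [0,-0.8,0],"twist": [0,0,0]},
  {"translation": [0,-0.9,0],"twist": [0,0,0]},
  {"translation": [0,-1,0],"twist": [0,0,0]},
])

```text
t: 46.55
ee_pos: [542.6, 79.2, 340.7]
orientation: [3.139, 0.127, 0.0]
ft_force: [0.5, 0.3, -0.1]
width: 87.6
```

>>> send_rows([
  {"translation": [0,-0.1,0],"twist": [0,0,0]},
  {"translation": [0,-0.2,0],"twist": [0,0,0]},
  {"translation": [0,-0.3,0],"twist": [0,0,0]},
  {"translation": [0,-0.4,0],"twist": [0,0,0]},
  {"translation": [0,-0.5,0],"twist": [0,0,0]},
  {"translation": [0,-0.6,0],"twist": [0,0,0]},
  {"translation": [0,-0.7,0],"twist": [0,0,0]},
  {"translation": [0,-0.8,0],"twist": [0,0,0]},
  {"translation": [0,-0.9,0],"twist": [0,0,0]},
  {"translation": [0,-1,0],"twist": [0,0,0]},
])

```text
t: 47.55
ee_pos: [542.5, -20.8, 340.7]
orientation: [-3.139, -0.127, 0.0]
ft_force: [-0.7, 0.3, 0.0]
width: 88.0
```

>>> send_rows([
  {"translation": [-0.02,-0.1,0],"twist": [0,0,0]},
  {"translation": [-0.04,-0.2,0],"twist": [0,0,0]},
  {"translation": [-0.06,-0.3,0],"twist": [0,0,0]},
  {"translation": [-0.08,-0.4,0],"twist": [0,0,0]},
  {"translation": [-0.1,-0.5,0],"twist": [0,0,0]},
  {"translation": [-0.12,-0.6,0],"twist": [0,0,0]},
  {"translation": [-0.14,-0.7,0],"twist": [0,0,0]},
  {"translation": [-0.16,-0.8,0],"twist": [0,0,0]},
  {"translation": [-0.18,-0.9,0],"twist": [0,0,0]},
  {"translation": [-0.2,-1,0],"twist": [0,0,0]},
])

```text
t: 48.55
ee_pos: [522.4, -120.8, 340.7]
orientation: [3.139, 0.127, -0.0]
ft_force: [0.4, -0.6, 0.5]
width: 87.9
```

>>> send_rows([
  {"translation": [0,-0.1,0],"twist": [0,0,0]},
  {"translation": [0,-0.2,0],"twist": [0,0,0]},
  {"translation": [0,-0.3,0],"twist": [0,0,0]},
  {"translation": [0,-0.4,0],"twist": [0,0,0]},
  {"translation": [0,-0.5,0],"twist": [0,0,0]},
  {"translation": [0,-0.6,0],"twist": [0,0,0]},
  {"translation": [0,-0.7,0],"twist": [0,0,0]},
  {"translation": [0,-0.8,0],"twist": [0,0,0]},
  {"translation": [0,-0.9,0],"twist": [0,0,0]},
  {"translation": [0,-0.98,0],"twist": [0,0,0]},
])

```text
t: 49.55
ee_pos: [522.6, -218.9, 340.7]
orientation: [3.139, 0.127, 0.0]
ft_force: [0.6, 0.6, -0.5]
width: 87.5
```

Run:
```python
from h import *
st()
# handheld check: marks from w4-style views: yellow mark corners in w7 (scale 640/440)
s=640/440
P=lambda u,v:p2w("w7",u*s,v*s,8)[:2]
print("yel",np.mean([P(*q) for q in((327,159),(375,174),(360,220),(313,204))],0),"red",np.mean([P(*q) for q in((280,147),(325,158),(309,203),(263,190))],0))
```

```text
t 49.55 tcp [ 522.6 -218.9  340.7] jaw -85.38 tilt [ 0.0001 -0.0001] q [-0.42  0.42  1.81 -0.    0.91  1.07] F [ 0.6  0.6 -0.5] w 87.5
yel [512.79169389  19.8858971 ] red [527.18817582  85.40483983]
```

>>> send_rows([
  {"translation": [0,0,-0.03],"twist": [0,0,0]},
  {"translation": [0,0,-0.1],"twist": [0,0,0]},
  {"translation": [0,0,-0.22],"twist": [0,0,0]},
  {"translation": [0,0,-0.35],"twist": [0,0,0]},
  {"translation": [0,0,-0.5],"twist": [0,0,0]},
  {"translation": [0,0,-0.65],"twist": [0,0,0]},
  {"translation": [0,0,-0.79],"twist": [0,0,0]},
  {"translation": [0,0,-0.91],"twist": [0,0,0]},
  {"translation": [0,0,-0.98],"twist": [0,0,0]},
  {"translation": [0,0,-1],"twist": [0,0,0]},
])

```text
t: 50.55
ee_pos: [522.4, -217.9, 239.6]
orientation: [-3.138, -0.127, 0.002]
ft_force: [-0.8, -0.2, -0.1]
width: 87.9
```

>>> send_rows([
  {"translation": [0,0,0],"twist": [0,0,0]},
  {"translation": [0,0,0],"twist": [0,0,0]},
  {"translation": [0,0,0],"twist": [0,0,0]},
  {"translation": [0,0,0],"twist": [0,0,0]},
  {"translation": [0,0,0],"twist": [0,0,0]},
  {"translation": [0,0,0],"twist": [0,0,0]},
  {"translation": [0,0,0],"twist": [0,0,0]},
  {"translation": [0,0,0],"twist": [0,0,0]},
  {"translation": [0,0,0.05],"twist": [0,0,0]},
  {"translation": [0,0,0.15],"twist": [0,0,0]},
], grip=1)

```text
t: 51.55
ee_pos: [522.0, -217.7, 255.2]
orientation: [-3.138, -0.127, 0.004]
ft_force: [0.3, -0.2, -2.9]
width: 45.9
```

>>> send_rows([
  {"translation": [0,0.05,0.1],"twist": [0,0,0]},
  {"translation": [0,0.1,0.25],"twist": [0,0,-0.03]},
  {"translation": [0,0.2,0.4],"twist": [0,0,-0.06]},
  {"translation": [0,0.3,0.4],"twist": [0,0,-0.1]},
  {"translation": [0,0.4,0.4],"twist": [0,0,-0.15]},
  {"translation": [0,0.52,0.4],"twist": [0,0,-0.2]},
  {"translation": [0,0.64,0.4],"twist": [0,0,-0.25]},
  {"translation": [0,0.76,0.4],"twist": [0,0,-0.3]},
  {"translation": [0,0.88,0.4],"twist": [0,0,-0.35]},
  {"translation": [0,1,0.4],"twist": [0,0,-0.4]},
])

```text
t: 52.55
ee_pos: [522.5, -117.1, 296.9]
orientation: [3.136, -0.189, 0.001]
ft_force: [0.3, -0.4, -2.8]
width: 46.4
```

>>> send_rows([
  {"translation": [-0.01,0.1,0],"twist": [0,0,-0.03]},
  {"translation": [-0.02,0.2,0],"twist": [0,0,-0.06]},
  {"translation": [-0.03,0.3,0],"twist": [0,0,-0.09]},
  {"translation": [-0.04,0.4,0],"twist": [0,0,-0.09]},
  {"translation": [-0.05,0.5,0],"twist": [0,0,-0.09]},
  {"translation": [-0.06,0.6,0],"twist": [0,0,-0.09]},
  {"translation": [-0.07,0.7,0],"twist": [0,0,-0.09]},
  {"translation": [-0.08,0.8,0],"twist": [0,0,-0.09]},
  {"translation": [-0.09,0.9,0],"twist": [0,0,-0.09]},
  {"translation": [-0.1,1,0],"twist": [0,0,-0.09]},
])

```text
t: 53.55
ee_pos: [512.5, -17.2, 295.6]
orientation: [-3.131, 0.258, 0.0]
ft_force: [-0.3, -1.3, -3.0]
width: 45.9
```

Run:
```python
from h import *
st(); shot("wrist","w8")
for c in((500.4,-41.4),(512.2,22.9),(523.6,88.5)): print(w2p("w8",(*c,8)).round())
```

```text
t 53.55 tcp [512.5 -17.2 295.6] jaw -99.41 tilt [-0.0001  0.    ] q [-0.06  0.42  1.95  0.    0.77  1.68] F [-0.3 -1.3 -3. ] w 45.9
[356. 253.]
[266. 251.]
[175. 251.]
```

View pics/w8.png

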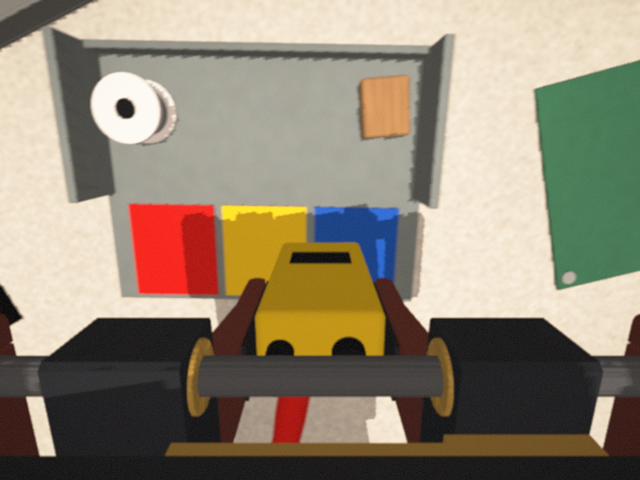

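>>> send_rows([
  {"translation": [0,0.15,-0.02],"twist": [0,0,0]},
  {"translation": [0,0.3,-0.05],"twist": [0,0,0]},
  {"translation": [0,0.4,-0.12],"twist": [0,0,0]},
  {"translation": [0,0.4,-0.2],"twist": [0,0,0]},
  {"translation": [0,0.4,-0.28],"twist": [0,0,0]},
  {"translation": [0,0.4,-0.36],"twist": [0,0,0]},
  {"translation": [0,0.4,-0.43],"twist": [0,0,0]},
  {"translation": [0,0.4,-0.48],"twist": [0,0,0]},
  {"translation": [0,0.4,-0.495],"twist": [0,0,0]},
  {"translation": [0,0.4,-0.5],"twist": [0,0,0]},
])

```text
t: 54.6
ee_pos: [512.4, 21.6, 245.8]
orientation: [3.131, -0.258, -0.001]
ft_force: [-2.2, -2.1, 7.1]
width: 46.2
```

Run:
```python
from h import *
st()
```

```text
t 54.6 tcp [512.4  21.6 245.8] jaw -99.42 tilt [-0.0009 -0.0003] q [ 0.02  0.51  1.97 -0.    0.66  1.75] F [-2.2 -2.1  7.1] w 46.2
```

>>> send_rows([
  {"translation": [0,0,0],"twist": [0,0,0]},
  {"translation": [0,0,0],"twist": [0,0,0]},
  {"translation": [0,0,0],"twist": [0,0,0]},
  {"translation": [0,0,0],"twist": [0,0,0]},
  {"translation": [0,0,0],"twist": [0,0,0]},
  {"translation": [0,0,0.1],"twist": [0,0,0]},
  {"translation": [0,0,0.3],"twist": [0,0,0]},
  {"translation": [0,0,0.55],"twist": [0,0,0]},
  {"translation": [0,0,0.8],"twist": [0,0,0]},
  {"translation": [0,0,1],"twist": [0,0,0]},
], grip=-1)

```text
t: 55.6
ee_pos: [512.6, 22.1, 347.8]
orientation: [-3.131, 0.258, -0.002]
ft_force: [0.7, 0.1, 0.1]
width: 87.7
```

>>> send_rows([
  {"translation": [0,-0.1,0],"twist": [0,0,0.05]},
  {"translation": [0,-0.2,0],"twist": [0,0,0.15]},
  {"translation": [0,-0.3,0],"twist": [0,0,0.25]},
  {"translation": [0,-0.4,0],"twist": [0,0,0.35]},
  {"translation": [0,-0.5,0],"twist": [0,0,0.45]},
  {"translation": [0,-0.6,0],"twist": [0,0,0.55]},
  {"translation": [0,-0.7,0],"twist": [0,0,0.65]},
  {"translation": [0,-0.8,0],"twist": [0,0,0.75]},
  {"translation": [0,-0.9,0],"twist": [0,0,0.85]},
  {"translation": [0,-1,0],"twist": [0,0,0.95]},
])

```text
t: 56.6
ee_pos: [512.5, -78.4, 346.4]
orientation: [3.103, 0.489, 0.001]
ft_force: [-0.1, -0.5, -0.3]
width: 87.7
```

>>> send_rows([
  {"translation": [0,-0.1,0],"twist": [0,0,0.1]},
  {"translation": [0,-0.2,0],"twist": [0,0,0.2]},
  {"translation": [0,-0.3,0],"twist": [0,0,0.3]},
  {"translation": [0,-0.4,0],"twist": [0,0,0.4]},
  {"translation": [0,-0.5,0],"twist": [0,0,0.5]},
  {"translation": [0,-0.6,0],"twist": [0,0,0.6]},
  {"translation": [0,-0.7,0],"twist": [0,0,0.7]},
  {"translation": [0,-0.8,0],"twist": [0,0,0.8]},
  {"translation": [0,-0.9,0],"twist": [0,0,0.9]},
  {"translation": [0,-1,0],"twist": [0,0,1]},
])

```text
t: 57.6
ee_pos: [512.5, -178.4, 346.4]
orientation: [2.885, 1.242, 0.001]
ft_force: [-0.2, 0.1, 0.4]
width: 87.8
```

>>> send_rows([
  {"translation": [0.02,-0.1,0],"twist": [0,0,0.1]},
  {"translation": [0.04,-0.2,0],"twist": [0,0,0.2]},
  {"translation": [0.06,-0.3,0],"twist": [0,0,0.3]},
  {"translation": [0.08,-0.4,0],"twist": [0,0,0.4]},
  {"translation": [0.1,-0.5,0],"twist": [0,0,0.5]},
  {"translation": [0.12,-0.6,0],"twist": [0,0,0.6]},
  {"translation": [0.14,-0.7,0],"twist": [0,0,0.7]},
  {"translation": [0.16,-0.8,0],"twist": [0,0,0.8]},
  {"translation": [0.17,-0.9,0],"twist": [0,0,0.9]},
  {"translation": [0.17,-1,0],"twist": [0,0,1]},
])

```text
t: 58.6
ee_pos: [529.6, -278.4, 346.5]
orientation: [2.488, 1.917, 0.0]
ft_force: [-0.2, 0.8, -0.7]
width: 87.8
```

Run:
```python
from h import *
st()
```

```text
t 58.6 tcp [ 529.6 -278.4  346.5] jaw -14.77 tilt [ 0.0005 -0.0003] q [-0.5   0.46  1.73  0.    0.95 -0.25] F [-0.2  0.8 -0.7] w 87.8
```

>>> send_rows([
  {"translation": [0,-0.12,0],"twist": [0,0,0.1]},
  {"translation": [0,-0.24,-0.03],"twist": [0,0,0.19]},
  {"translation": [0,-0.24,-0.13],"twist": [0,0,0.19]},
  {"translation": [0,-0.24,-0.27],"twist": [0,0,0.19]},
  {"translation": [0,-0.24,-0.42],"twist": [0,0,0.19]},
  {"translation": [0,-0.24,-0.57],"twist": [0,0,0.19]},
  {"translation": [0,-0.24,-0.72],"twist": [0,0,0.19]},
  {"translation": [0,-0.24,-0.86],"twist": [0,0,0.19]},
  {"translation": [0,-0.24,-0.95],"twist": [0,0,0.19]},
  {"translation": [0,-0.24,-1],"twist": [0,0,0.19]},
])

```text
t: 59.6
ee_pos: [529.4, -301.8, 244.3]
orientation: [-2.396, -2.03, 0.001]
ft_force: [0.3, 0.8, 0.9]
width: 87.9
```

>>> send_rows([
  {"translation": [0,0,-0.04],"twist": [0,0,0]},
  {"translation": [0,0,-0.06],"twist": [0,0,0]},
  {"translation": [0,0,-0.06],"twist": [0,0,0]},
  {"translation": [0,0,-0.06],"twist": [0,0,0]},
  {"translation": [0,0,-0.06],"twist": [0,0,0]},
  {"translation": [0,0,-0.06],"twist": [0,0,0]},
  {"translation": [0,0,-0.06],"twist": [0,0,0]},
  {"translation": [0,0,-0.06],"twist": [0,0,0]},
  {"translation": [0,0,0],"twist": [0,0,0]},
  {"translation": [0,0,0.1],"twist": [0,0,0]},
], grip=1)

```text
t: 60.6
ee_pos: [529.1, -301.7, 255.2]
orientation: [-2.395, -2.029, 0.001]
ft_force: [0.4, -0.3, -3.3]
width: 41.8
```

Run:
```python
from h import *
st()
```

```text
t 60.6 tcp [ 529.1 -301.7  255.2] jaw -9.46 tilt [-0.002   0.0012] q [-0.54  0.6   1.75  0.    0.8  -0.37] F [ 0.4 -0.3 -3.3] w 41.8
```

>>> send_rows([
  {"translation": [-0.05,0,0.15],"twist": [0,0,0]},
  {"translation": [-0.1,0.1,0.3],"twist": [0,0,0]},
  {"translation": [-0.15,0.2,0.4],"twist": [0,0,0]},
  {"translation": [-0.2,0.3,0.4],"twist": [0,0,0]},
  {"translation": [-0.25,0.4,0.4],"twist": [0,0,0]},
  {"translation": [-0.3,0.52,0.4],"twist": [0,0,0]},
  {"translation": [-0.35,0.64,0.4],"twist": [0,0,0]},
  {"translation": [-0.4,0.76,0.4],"twist": [0,0,0]},
  {"translation": [-0.45,0.88,0.4],"twist": [0,0,0]},
  {"translation": [-0.5,1,0.4],"twist": [0,0,0]},
])

```text
t: 61.6
ee_pos: [479.1, -200.9, 295.5]
orientation: [-2.397, -2.031, 0.0]
ft_force: [-0.1, 0.5, -3.6]
width: 41.4
```

>>> send_rows([
  {"translation": [-0.05,0.1,0],"twist": [0,0,0]},
  {"translation": [-0.1,0.2,0],"twist": [0,0,0]},
  {"translation": [-0.15,0.3,0],"twist": [0,0,0]},
  {"translation": [-0.2,0.4,0],"twist": [0,0,0]},
  {"translation": [-0.25,0.5,0],"twist": [0,0,0]},
  {"translation": [-0.3,0.6,0],"twist": [0,0,0]},
  {"translation": [-0.35,0.7,0],"twist": [0,0,0]},
  {"translation": [-0.4,0.8,0],"twist": [0,0,0]},
  {"translation": [-0.45,0.9,0],"twist": [0,0,0]},
  {"translation": [-0.45,1,0],"twist": [0,0,0]},
])

```text
t: 62.6
ee_pos: [433.8, -101.1, 295.6]
orientation: [-2.397, -2.03, 0.001]
ft_force: [0.1, 0.1, -2.7]
width: 41.6
```

>>> send_rows([
  {"translation": [0,0.1,0],"twist": [0,0,0]},
  {"translation": [0,0.2,0],"twist": [0,0,0]},
  {"translation": [0,0.3,0],"twist": [0,0,0]},
  {"translation": [0,0.4,0],"twist": [0,0,0]},
  {"translation": [0,0.5,0],"twist": [0,0,0]},
  {"translation": [0,0.6,0],"twist": [0,0,0]},
  {"translation": [0,0.7,0],"twist": [0,0,0]},
  {"translation": [0,0.8,0],"twist": [0,0,0]},
  {"translation": [0,0.9,0],"twist": [0,0,0]},
  {"translation": [0,1,0],"twist": [0,0,0]},
])

```text
t: 63.6
ee_pos: [434.5, -1.2, 295.7]
orientation: [2.397, 2.031, 0.0]
ft_force: [0.5, -0.1, -2.3]
width: 41.5
```

>>> send_rows([
  {"translation": [0,0.12,0],"twist": [0,0,0]},
  {"translation": [0,0.24,0],"twist": [0,0,0]},
  {"translation": [0,0.36,0],"twist": [0,0,0]},
  {"translation": [0,0.48,0],"twist": [0,0,0]},
  {"translation": [0,0.6,0],"twist": [0,0,0]},
  {"translation": [0,0.72,0],"twist": [0,0,0]},
  {"translation": [0,0.84,0],"twist": [0,0,0]},
  {"translation": [0,0.9,0],"twist": [0,0,0]},
  {"translation": [0,0.9,0],"twist": [0,0,0]},
  {"translation": [0,0.9,0],"twist": [0,0,0]},
])

```text
t: 64.6
ee_pos: [434.5, 88.0, 295.6]
orientation: [2.396, 2.031, -0.0]
ft_force: [0.6, -0.4, -2.3]
width: 41.5
```

Run:
```python
from h import *
st()
```

```text
t 64.6 tcp [434.5  88.  295.6] jaw -9.42 tilt [-0.0001 -0.0002] q [ 0.17  0.34  2.1  -0.    0.7   0.34] F [ 0.6 -0.4 -2.3] w 41.5
```

>>> send_rows([
  {"translation": [0.15,0,0],"twist": [0,0,0]},
  {"translation": [0.35,0,0],"twist": [0,0,0]},
  {"translation": [0.57,0,0],"twist": [0,0,0]},
  {"translation": [0.77,0,0],"twist": [0,0,0]},
  {"translation": [0.89,0,-0.03],"twist": [0,0,0]},
  {"translation": [0.89,0,-0.12],"twist": [0,0,0]},
  {"translation": [0.89,0,-0.24],"twist": [0,0,0]},
  {"translation": [0.89,0,-0.36],"twist": [0,0,0]},
  {"translation": [0.89,0,-0.44],"twist": [0,0,0]},
  {"translation": [0.89,0,-0.47],"twist": [0,0,0]},
])

```text
t: 65.6
ee_pos: [522.6, 88.0, 247.2]
orientation: [-2.396, -2.03, 0.004]
ft_force: [0.0, -1.2, -2.2]
width: 41.6
```

>>> send_rows([
  {"translation": [0,0,-0.01],"twist": [0,0,0]},
  {"translation": [0,0,-0.02],"twist": [0,0,0]},
  {"translation": [0,0,-0.03],"twist": [0,0,0]},
  {"translation": [0,0,-0.03],"twist": [0,0,0]},
  {"translation": [0,0,-0.03],"twist": [0,0,0]},
  {"translation": [0,0,-0.03],"twist": [0,0,0]},
  {"translation": [0,0,-0.03],"twist": [0,0,0]},
  {"translation": [0,0,-0.03],"twist": [0,0,0]},
  {"translation": [0,0,-0.03],"twist": [0,0,0]},
  {"translation": [0,0,-0.03],"twist": [0,0,0]},
])

```text
t: 66.6
ee_pos: [523.6, 88.0, 245.7]
orientation: [-2.397, -2.031, -0.0]
ft_force: [-0.4, -0.1, -3.2]
width: 41.7
```

Run:
```python
from h import *
st()
```

```text
t 66.6 tcp [523.6  88.  245.7] jaw -9.45 tilt [0. 0.] q [0.14 0.53 1.93 0.   0.68 0.31] F [-0.4 -0.1 -3.2] w 41.7
```

>>> send_rows([
  {"translation": [0,0,-0.005],"twist": [0,0,0]},
  {"translation": [0,0,-0.01],"twist": [0,0,0]},
  {"translation": [0,0,-0.01],"twist": [0,0,0]},
  {"translation": [0,0,-0.01],"twist": [0,0,0]},
  {"translation": [0,0,-0.01],"twist": [0,0,0]},
  {"translation": [0,0,-0.01],"twist": [0,0,0]},
  {"translation": [0,0,-0.01],"twist": [0,0,0]},
  {"translation": [0,0,-0.01],"twist": [0,0,0]},
  {"translation": [0,0,-0.01],"twist": [0,0,0]},
  {"translation": [0,0,-0.01],"twist": [0,0,0]},
])

```text
t: 67.6
ee_pos: [523.6, 88.0, 244.9]
orientation: [2.397, 2.031, 0.0]
ft_force: [-3.1, 0.4, 5.6]
width: 41.9
```

>>> send_rows([
  {"translation": [0,0,0],"twist": [0,0,0]},
  {"translation": [0,0,0],"twist": [0,0,0]},
  {"translation": [0,0,0],"twist": [0,0,0]},
  {"translation": [0,0,0],"twist": [0,0,0]},
  {"translation": [0,0,0],"twist": [0,0,0]},
  {"translation": [0,0,0.1],"twist": [0,0,0]},
  {"translation": [0,0,0.3],"twist": [0,0,0]},
  {"translation": [0,0,0.55],"twist": [0,0,0]},
  {"translation": [0,0,0.8],"twist": [0,0,0]},
  {"translation": [0,0,0.96],"twist": [0,0,0]},
], grip=-1)

```text
t: 68.6
ee_pos: [523.9, 88.1, 343.2]
orientation: [2.396, 2.03, 0.003]
ft_force: [0.2, 0.1, 0.1]
width: 87.7
```

>>> send_rows([
  {"translation": [0,-0.1,0],"twist": [0,0,0]},
  {"translation": [0,-0.2,0],"twist": [0,0,0]},
  {"translation": [0,-0.3,0],"twist": [0,0,0]},
  {"translation": [0,-0.4,0],"twist": [0,0,0]},
  {"translation": [0,-0.5,0],"twist": [0,0,0]},
  {"translation": [0,-0.6,0],"twist": [0,0,0]},
  {"translation": [0,-0.7,0],"twist": [0,0,0]},
  {"translation": [0,-0.8,0],"twist": [0,0,0]},
  {"translation": [0,-0.9,0],"twist": [0,0,0]},
  {"translation": [0,-1,0],"twist": [0,0,0]},
])

```text
t: 69.6
ee_pos: [523.5, -12.8, 340.7]
orientation: [2.397, 2.031, 0.0]
ft_force: [-0.8, 0.3, -0.3]
width: 87.5
```

>>> send_rows([
  {"translation": [0,-0.1,0],"twist": [0,0,0]},
  {"translation": [0,-0.2,0],"twist": [0,0,0]},
  {"translation": [0,-0.3,0],"twist": [0,0,0]},
  {"translation": [0,-0.4,0],"twist": [0,0,0]},
  {"translation": [0,-0.5,0],"twist": [0,0,0]},
  {"translation": [0,-0.6,0],"twist": [0,0,0]},
  {"translation": [0,-0.7,0],"twist": [0,0,0]},
  {"translation": [0,-0.8,0],"twist": [0,0,0]},
  {"translation": [0,-0.9,0],"twist": [0,0,0]},
  {"translation": [0,-1,0],"twist": [0,0,0]},
])

```text
t: 70.6
ee_pos: [523.6, -112.8, 340.7]
orientation: [2.397, 2.031, 0.0]
ft_force: [0.1, -0.4, -0.2]
width: 87.6
```

>>> send_rows([
  {"translation": [0,-0.1,0],"twist": [0,0,0]},
  {"translation": [0,-0.2,0],"twist": [0,0,0]},
  {"translation": [0,-0.3,0],"twist": [0,0,0]},
  {"translation": [0,-0.4,0],"twist": [0,0,0]},
  {"translation": [0,-0.5,0],"twist": [0,0,0]},
  {"translation": [0,-0.6,0],"twist": [0,0,0]},
  {"translation": [0,-0.7,0],"twist": [0,0,0]},
  {"translation": [0,-0.8,0],"twist": [0,0,0]},
  {"translation": [0,-0.9,0],"twist": [0,0,0]},
  {"translation": [0,-1,0],"twist": [0,0,0]},
])

```text
t: 71.6
ee_pos: [523.6, -212.8, 340.7]
orientation: [-2.397, -2.031, 0.0]
ft_force: [-0.4, -0.7, -1.0]
width: 87.9
```

>>> send_rows([
  {"translation": [0.02,-0.1,0],"twist": [0,0,0]},
  {"translation": [0.04,-0.2,0],"twist": [0,0,0]},
  {"translation": [0.06,-0.3,0],"twist": [0,0,0]},
  {"translation": [0.08,-0.4,0],"twist": [0,0,0]},
  {"translation": [0.1,-0.5,0],"twist": [0,0,0]},
  {"translation": [0.12,-0.6,0],"twist": [0,0,0]},
  {"translation": [0.13,-0.7,0],"twist": [0,0,0]},
  {"translation": [0.13,-0.8,0],"twist": [0,0,0]},
  {"translation": [0.13,-0.9,0],"twist": [0,0,0]},
  {"translation": [0.13,-1,0],"twist": [0,0,0]},
])

```text
t: 72.6
ee_pos: [536.5, -312.8, 340.7]
orientation: [-2.397, -2.031, 0.0]
ft_force: [0.6, 0.7, -0.3]
width: 87.8
```

Run:
```python
from h import *
st()
```

```text
t 72.6 tcp [ 536.5 -312.8  340.7] jaw -9.46 tilt [-0.0001  0.0001] q [-0.55  0.49  1.68 -0.    0.96 -0.38] F [ 0.6  0.7 -0.3] w 87.8
```

>>> send_rows([
  {"translation": [0,-0.25,0],"twist": [0,0,0]},
  {"translation": [0,-0.5,0],"twist": [0,0,0]},
  {"translation": [0,-0.66,-0.03],"twist": [0,0,0]},
  {"translation": [0,-0.66,-0.13],"twist": [0,0,0]},
  {"translation": [0,-0.66,-0.28],"twist": [0,0,0]},
  {"translation": [0,-0.66,-0.45],"twist": [0,0,0]},
  {"translation": [0,-0.66,-0.63],"twist": [0,0,0]},
  {"translation": [0,-0.66,-0.8],"twist": [0,0,0]},
  {"translation": [0,-0.66,-0.94],"twist": [0,0,0]},
  {"translation": [0,-0.66,-1],"twist": [0,0,0]},
])

```text
t: 73.6
ee_pos: [536.1, -377.2, 238.3]
orientation: [-2.394, -2.029, 0.001]
ft_force: [0.2, 0.3, -1.1]
width: 87.7
```

>>> send_rows([
  {"translation": [0,0,0],"twist": [0,0,0]},
  {"translation": [0,0,0],"twist": [0,0,0]},
  {"translation": [0,0,0],"twist": [0,0,0]},
  {"translation": [0,0,0],"twist": [0,0,0]},
  {"translation": [0,0,0],"twist": [0,0,0]},
  {"translation": [0,0,0],"twist": [0,0,0]},
  {"translation": [0,0,0],"twist": [0,0,0]},
  {"translation": [0,0,0],"twist": [0,0,0]},
  {"translation": [0,0,0.05],"twist": [0,0,0]},
  {"translation": [0,0,0.15],"twist": [0,0,0]},
], grip=1)

```text
t: 74.6
ee_pos: [536.0, -377.6, 254.9]
orientation: [-2.395, -2.029, 0.001]
ft_force: [-0.8, 0.3, -3.1]
width: 41.5
```

>>> send_rows([
  {"translation": [0,0,0.15],"twist": [0,0,0]},
  {"translation": [-0.01,0.1,0.3],"twist": [0,0,0]},
  {"translation": [-0.02,0.2,0.4],"twist": [0,0,0]},
  {"translation": [-0.03,0.3,0.4],"twist": [0,0,0]},
  {"translation": [-0.04,0.4,0.4],"twist": [0,0,0]},
  {"translation": [-0.05,0.52,0.4],"twist": [0,0,0]},
  {"translation": [-0.06,0.64,0.4],"twist": [0,0,0]},
  {"translation": [-0.07,0.76,0.4],"twist": [0,0,0]},
  {"translation": [-0.08,0.88,0.4],"twist": [0,0,0]},
  {"translation": [-0.1,1,0.4],"twist": [0,0,0]},
])

```text
t: 75.6
ee_pos: [526.5, -276.9, 295.5]
orientation: [-2.397, -2.031, 0.0]
ft_force: [0.2, 0.5, -2.9]
width: 41.4
```

>>> send_rows([
  {"translation": [-0.02,0.1,0],"twist": [0,0,0]},
  {"translation": [-0.04,0.2,0],"twist": [0,0,0]},
  {"translation": [-0.06,0.3,0],"twist": [0,0,0]},
  {"translation": [-0.08,0.4,0],"twist": [0,0,0]},
  {"translation": [-0.1,0.5,0],"twist": [0,0,0]},
  {"translation": [-0.12,0.6,0],"twist": [0,0,0]},
  {"translation": [-0.14,0.7,0],"twist": [0,0,0]},
  {"translation": [-0.16,0.8,0],"twist": [0,0,0]},
  {"translation": [-0.18,0.9,0],"twist": [0,0,0]},
  {"translation": [-0.2,1,0],"twist": [0,0,0]},
])

```text
t: 76.6
ee_pos: [506.4, -177.2, 295.7]
orientation: [2.397, 2.031, -0.0]
ft_force: [-0.2, 0.7, -3.4]
width: 41.7
```

>>> send_rows([
  {"translation": [-0.01,0.1,0],"twist": [0,0,0]},
  {"translation": [-0.02,0.2,0],"twist": [0,0,0]},
  {"translation": [-0.03,0.3,0],"twist": [0,0,0]},
  {"translation": [-0.04,0.4,0],"twist": [0,0,0]},
  {"translation": [-0.05,0.5,0],"twist": [0,0,0]},
  {"translation": [-0.06,0.6,0],"twist": [0,0,0]},
  {"translation": [-0.06,0.7,0],"twist": [0,0,0]},
  {"translation": [-0.06,0.8,0],"twist": [0,0,0]},
  {"translation": [-0.06,0.9,0],"twist": [0,0,0]},
  {"translation": [-0.06,1,0],"twist": [0,0,0]},
])

```text
t: 77.6
ee_pos: [500.6, -77.2, 295.7]
orientation: [2.397, 2.031, 0.0]
ft_force: [0.1, 0.6, -3.4]
width: 42.0
```

Run:
```python
from h import *
st()
```

```text
t 77.6 tcp [500.6 -77.2 295.7] jaw -9.45 tilt [0.0001 0.    ] q [-0.18  0.42  1.96  0.    0.76 -0.01] F [ 0.1  0.6 -3.4] w 42.0
```

>>> send_rows([
  {"translation": [0,0.12,0],"twist": [0,0,0]},
  {"translation": [0,0.25,-0.03],"twist": [0,0,0]},
  {"translation": [0,0.34,-0.09],"twist": [0,0,0]},
  {"translation": [0,0.37,-0.17],"twist": [0,0,0]},
  {"translation": [0,0.37,-0.26],"twist": [0,0,0]},
  {"translation": [0,0.37,-0.35],"twist": [0,0,0]},
  {"translation": [0,0.37,-0.43],"twist": [0,0,0]},
  {"translation": [0,0.37,-0.48],"twist": [0,0,0]},
  {"translation": [0,0.37,-0.495],"twist": [0,0,0]},
  {"translation": [0,0.37,-0.5],"twist": [0,0,0]},
])

```text
t: 78.6
ee_pos: [500.4, -41.3, 246.0]
orientation: [-2.397, -2.03, 0.001]
ft_force: [-5.3, 0.3, 10.1]
width: 41.8
```

>>> send_rows([
  {"translation": [0,0,0],"twist": [0,0,0]},
  {"translation": [0,0,0],"twist": [0,0,0]},
  {"translation": [0,0,0],"twist": [0,0,0]},
  {"translation": [0,0,0],"twist": [0,0,0]},
  {"translation": [0,0,0],"twist": [0,0,0]},
  {"translation": [0,0,0.1],"twist": [0,0,0]},
  {"translation": [0,0,0.3],"twist": [0,0,0]},
  {"translation": [0,0,0.55],"twist": [0,0,0]},
  {"translation": [0,0,0.8],"twist": [0,0,0]},
  {"translation": [0,0,1],"twist": [0,0,0]},
], grip=-1)

```text
t: 79.6
ee_pos: [500.6, -41.0, 347.7]
orientation: [2.396, 2.03, 0.002]
ft_force: [-0.4, -0.4, 0.6]
width: 87.7
```

>>> send_rows([
  {"translation": [0,-0.1,0.05],"twist": [0,0,0]},
  {"translation": [0,-0.2,0.1],"twist": [0,0,0]},
  {"translation": [0,-0.3,0.15],"twist": [0,0,0]},
  {"translation": [0,-0.4,0.2],"twist": [0,0,0]},
  {"translation": [0,-0.5,0.25],"twist": [0,0,0]},
  {"translation": [0,-0.6,0.3],"twist": [0,0,0]},
  {"translation": [0,-0.7,0.35],"twist": [0,0,0]},
  {"translation": [0,-0.8,0.4],"twist": [0,0,0]},
  {"translation": [0,-0.9,0.4],"twist": [0,0,0]},
  {"translation": [0,-1,0.4],"twist": [0,0,0]},
])

```text
t: 80.6
ee_pos: [500.5, -141.8, 385.8]
orientation: [2.397, 2.031, 0.0]
ft_force: [-0.6, -0.9, 0.2]
width: 87.8
```

>>> send_rows([
  {"translation": [0,-0.1,0],"twist": [0,0,0]},
  {"translation": [0,-0.2,0],"twist": [0,0,0]},
  {"translation": [0,-0.3,0],"twist": [0,0,0]},
  {"translation": [0,-0.4,0],"twist": [0,0,0]},
  {"translation": [0,-0.5,0],"twist": [0,0,0]},
  {"translation": [0,-0.6,0],"twist": [0,0,0]},
  {"translation": [0,-0.7,0],"twist": [0,0,0]},
  {"translation": [0,-0.8,0],"twist": [0,0,0]},
  {"translation": [0,-0.9,0],"twist": [0,0,0]},
  {"translation": [0,-1,0],"twist": [0,0,0]},
])

```text
t: 81.6
ee_pos: [500.5, -241.9, 385.7]
orientation: [2.397, 2.031, 0.0]
ft_force: [0.3, 0.4, 0.1]
width: 87.7
```

>>> send_rows([
  {"translation": [0,-0.1,0],"twist": [0,0,0]},
  {"translation": [0,-0.2,0],"twist": [0,0,0]},
  {"translation": [0,-0.3,0],"twist": [0,0,0]},
  {"translation": [0,-0.4,0],"twist": [0,0,0]},
  {"translation": [0,-0.5,0],"twist": [0,0,0]},
  {"translation": [0,-0.6,0],"twist": [0,0,0]},
  {"translation": [0,-0.7,0],"twist": [0,0,0]},
  {"translation": [0,-0.8,0],"twist": [0,0,0]},
  {"translation": [0,-0.9,0],"twist": [0,0,0]},
  {"translation": [0,-1,0],"twist": [0,0,0]},
])

```text
t: 82.6
ee_pos: [500.6, -341.8, 385.7]
orientation: [-2.397, -2.031, -0.0]
ft_force: [0.6, -0.3, 0.0]
width: 87.5
```

Run:
```python
from h import *
st(); shot("top","t9",(145,160,395,285),3.2)
```

```text
t 82.6 tcp [ 500.6 -341.8  385.7] jaw -9.45 tilt [0. 0.] q [-0.62  0.42  1.69  0.    1.04 -0.45] F [ 0.6 -0.3  0. ] w 87.5
```

View pics/t9.png

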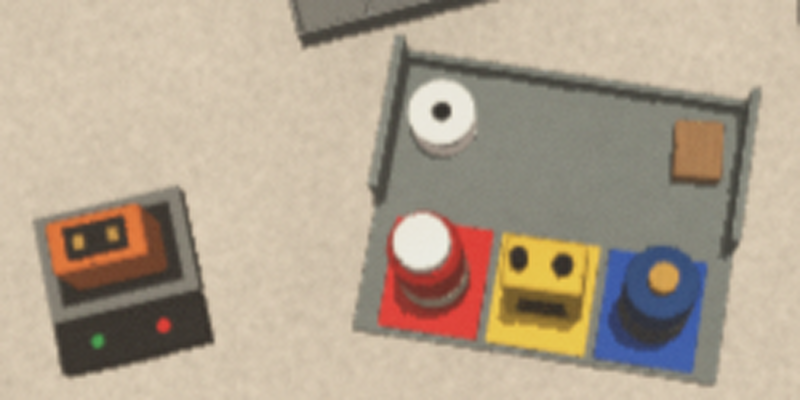

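Run:
```python
from h import *
P=lambda x,y,z:p2w("t9",145+(x+.5)/3.2-.5,160+(y+.5)/3.2-.5,z)[:2]
print("can",P(421,241,120),"load",P(663,278,120),"reel",P(442,113,36))
print("batt",np.mean([P(*q,62) for q in((47,221),(140,206),(150,262),(60,276))],0),"chg",np.mean([P(*q,16) for q in((34,220),(182,187),(204,290),(56,320))],0))
print("hand",np.mean([P(*q,106) for q in((503,234),(588,244),(580,293),(495,282))],0))
for n,L in dict(red=((398,214),(494,228),(478,340),(380,325)),blue=((610,247),(708,261),(692,371),(595,357))).items(): print(n,np.mean([P(*q,8) for q in L],0))
```

```text
can [523.15824444  88.19653931] load [499.34040267 -42.00215493] reel [619.54347637  81.49009154]
batt [540.25390458 278.04934882] chg [542.06876297 278.62891288]
hand [511.96241369  23.37278768]
red [524.71535862  87.24470859]
blue [501.41502897 -41.90237156]
```

```bash
python3 -c "
from workcell import ctrl
print(ctrl.close_job())"
```

```text
the job is handed in; nothing more can be done
None
```

The job is done and handed in at about 83 s of the 144 s allowed.

- **Clearing:** I stood the dummy load, the spray can and the radio on the green mat, in that order; the scene picture showed all three upright.
- **Battery:** I moved the pack into the charger's well and turned it to match the charger.
- **Return:** I put the radio, the can and the load back upright on their own marks.

**Last checks:** these are from the final top picture, where pixel reading and calibration are good to about 2 mm.

| Item | Measured position (mm) | Target position (mm) | Target | Difference |
|---|---|---|---|---|
| Spray can | (523.2, 88.2) | (524.7, 87.2) | red mark | under 2 mm |
| Radio | (512.0, 23.4) | (512.2, 22.9) | yellow mark | under 1 mm |
| Dummy load | (499.3, -42.0) | (501.4, -41.9) | blue mark | about 2 mm |
| Battery | (540.3, 278.0) | (542.1, 278.6) | charger well centre | about 2 mm |

- The yellow mark's position comes from the first top picture. The other targets were read again at the end.
- The battery sits flat and square inside the rim. The contact height at placing matched the well floor, not the rim.
- The solder reel read (619.5, 81.5), against (620.7, 81.4) at the start, which is within reading error, and the gripper never went near it.
- Forces reported at the end of each move stayed at about 11 N or less, and the arm ended open and well clear of everything.

One rough reading of the yellow and red marks from a shrunken wrist picture was off by 3 to 5 mm. I set it aside because the later full-size wrist view agreed with the original measurement to about a pixel.

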